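Put the washed gel-casting kit away

TASK

Put the washed gel-casting kit away: move every gel cassette from the white draining stand into the steel rack, upright, one to a slot and fully home on its floor, and hang every casting clamp astride the drying bar so that its crown rests on the bar with one leg on each side. Leave the beaker, weighing bottle and flask where they stand.

Things in the scene. Friction and masses are not known exactly. Their poses are not given: they have to be found in the camera images.
- cassette_1: gel cassette, a flat grey-framed slab with a clear window, 90 mm wide (its y), 8 mm thick (its x), 70 mm high, with a grey grip tab on its top edge 40 mm (y) x 12 mm (x) that rises to 92 mm above the origin (full 12 mm thickness from 70 mm up; grip it there, across x). 90 g. Origin: middle of the bottom edge, z up the slab. Stands upright in the white stand at the start; may be absent. All cassettes are alike
- cassette_2: gel cassette, a flat grey-framed slab with a clear window, 90 mm wide (its y), 8 mm thick (its x), 70 mm high, with a grey grip tab on its top edge 40 mm (y) x 12 mm (x) that rises to 92 mm above the origin (full 12 mm thickness from 70 mm up; grip it there, across x). 90 g. Origin: middle of the bottom edge, z up the slab. Stands upright in the white stand at the start; may be absent. All cassettes are alike
- cassette_3: gel cassette, a flat grey-framed slab with a clear window, 90 mm wide (its y), 8 mm thick (its x), 70 mm high, with a grey grip tab on its top edge 40 mm (y) x 12 mm (x) that rises to 92 mm above the origin (full 12 mm thickness from 70 mm up; grip it there, across x). 90 g. Origin: middle of the bottom edge, z up the slab. Stands upright in the white stand at the start; may be absent. All cassettes are alike
- cassette_4: gel cassette, a flat grey-framed slab with a clear window, 90 mm wide (its y), 8 mm thick (its x), 70 mm high, with a grey grip tab on its top edge 40 mm (y) x 12 mm (x) that rises to 92 mm above the origin (full 12 mm thickness from 70 mm up; grip it there, across x). 90 g. Origin: middle of the bottom edge, z up the slab. Stands upright in the white stand at the start; may be absent. All cassettes are alike
- clamp_1: casting clamp, an aluminium hat-section clip like an upside-down U, open below and at both ends along its x: 40 mm long (x), two legs 64 mm high with 26 mm clear between them (y), out-turned feet (64 mm over all in y), a 5 mm crown (64 to 69 mm up) and on it a black grip tab 30 mm (x) x 12 mm (y), 68 to 90 mm up. 80 g. Origin: on the centre line at the level of the feet, z up. Stands on its feet on the bench at the start; may be absent
- clamp_1_crown (a point): point of clamp_1 at the middle of the underside of its crown, 64 mm above its origin; axes as the clamp's
- clamp_2: casting clamp, an aluminium hat-section clip like an upside-down U, open below and at both ends along its x: 40 mm long (x), two legs 64 mm high with 26 mm clear between them (y), out-turned feet (64 mm over all in y), a 5 mm crown (64 to 69 mm up) and on it a black grip tab 30 mm (x) x 12 mm (y), 68 to 90 mm up. 80 g. Origin: on the centre line at the level of the feet, z up. Stands on its feet on the bench at the start; may be absent
- clamp_2_crown (a point): point of clamp_2 at the middle of the underside of its crown, 64 mm above its origin; axes as the clamp's
- rack: fixed steel storage rack, 174 mm (x) x 114 mm (y), 6 mm floor, four upright grooved slots in a row along its x, 42 mm apart. Each slot is 10 mm wide (x) and 95 mm long (y), with grooves rising 42 mm above the floor whose lips are rounded by 2.5 mm; the side walls beyond the slots' ends flare outward above 45 mm to 57 mm above the bench as a lead-in. Origin: underside centre, z up; empty at the start
- rack_slot0 (a point): slot 0 of the steel rack: middle of the slot on the rack's floor (6 mm above the bench); axes as the rack's, so a seated cassette has its origin here and its x along this x (either way round)
- rack_slot1 (a point): slot 1 of the steel rack: middle of the slot on the rack's floor (6 mm above the bench); axes as the rack's, so a seated cassette has its origin here and its x along this x (either way round)
- rack_slot2 (a point): slot 2 of the steel rack: middle of the slot on the rack's floor (6 mm above the bench); axes as the rack's, so a seated cassette has its origin here and its x along this x (either way round)
- rack_slot3 (a point): slot 3 of the steel rack: middle of the slot on the rack's floor (6 mm above the bench); axes as the rack's, so a seated cassette has its origin here and its x along this x (either way round)
- stand: fixed white plastic draining stand, of the same plan, with four looser slots 42 mm apart along its x, 12 mm wide, 33 mm deep above a 6 mm floor, in which the cassettes stand at the start with their x along the stand's x. Origin: underside centre, z up
- rail_mid (a point): middle of the axis of the fixed drying bar, a horizontal round bar 12 mm thick and 200 mm long on two posts, 120 mm above the bench; y runs along the bar, z up. A hung clamp's crown rests on top of the bar, 6 mm above this axis
- beaker: bystander: small glass beaker, 51 mm wide, 60 mm high, origin under its centre
- weighing_bottle: bystander: small lidded glass weighing bottle, 36 mm wide, 60 mm high, origin under its centre
- flask: bystander: conical glass flask, 78 mm wide, 125 mm high, origin under its centre
Things that resemble listed ones, but are neither listed nor needed, are in the scene too. Leave any orange look-alike of the cassette_3 alone.

How it is judged:
By the outcome, as a careful person would: the job done as asked, in the order asked, and still so for the second after the job is handed in, with the robot touching nothing.
Of cassette_1, cassette_2, cassette_3, cassette_4, clamp_1, clamp_2 only 4 to 6 are there at a start; the rules pass over those that are not, and their reading is None.
At some moment in a run one of clamp_1, clamp_2 may be knocked a few centimetres aside while the robot is not near it.
It also fails if it takes over 210 s, if anything falls off the work surface, if the arm or the gripper's body presses on something with over 40 N, if the wrist force passes 120 N, or if a joint passes its speed limit or range.

ROBOT

A 6-joint arm with a two-finger parallel gripper is mounted at the origin on the work surface; the furniture and walls round the work are solid. World frame = base frame: x ahead of the robot, y to its left, z up, the work surface at z = 0. Lengths are in m, angles in degrees, forces in N, time in s.
With the tool pointing down it reaches from about 0.225 to 0.725 m from the base axis. Payload 3.1 kg.
Tool frame: the origin (TCP) lies between the finger pads; the fingertips stand 25 mm ahead of it and the grasp point (between the pads) lies 6 mm ahead of it; y points along the fingers, z is the direction in which the jaws open and shut, and the axes are right-handed (so a half turn about y gives the same grasp; the last joint's range is limited). The gripper opens to 85 mm and grips with 20 to 120 N. Pads are 22 mm wide; open, the fingers measure 114 mm over their backs; the gripper's body (76 mm by 85 mm) begins 54 mm behind the grasp point. The pads swing forward as they close: fully open they stand 13 mm farther back than shut.
Start: joints at [68.824, 2.75, 5.684, 92.934, 0, 82.678], TCP at [0.126, 0.51, 0.256] pointing down, gripper open.
Joint ranges: [-166.93, 166.93], [-56.73, 111.36], [-69.38, 81.34], [-121.58, 131.49], [-85.45, 84.26], [-180, 180]. Speed limits (degrees/s): [159.86, 159.86, 180, 180, 180, 180].

INTERFACE

Orientations are given as a 3x3 rotation matrix whose columns are the frame's x, y, z axes.
In Python, from plant import manip gives the robot as it stands.
- The arm moves only by the tool drive_tool, never from a script. Its argument "steps" is text: rows parted by semicolons, each of 6 numbers parted by spaces: the shift along the tool's x, y, z normalised to -1 to 1, where 1 is 0.12 m, then the turn, a rotation vector about the tool's x, y, z normalised to -1 to 1, where 1 is 360 degrees. A call has 1 to 12 rows; each row shifts and turns the commanded pose from where the row before left it, along the tool's axes as they then stand; what a row does not reach is not made up. A row lasts 1/12 s, in which the tool goes at most 41.7 mm and 7.16 degrees, less where a joint would pass 70% of its speed; a pose out of reach is approached as far as the arm can. A call with a number of a shift or a turn outside -1 to 1 is refused whole. A call with a gripper value outside its range is refused whole. "hand" is the opening, from 0 (shut) to 1 (fully open), set as the call begins (left out, the last holds). The fingers move at their own pace and stop on an object; "grip_force" is the grip in N (left out, the last holds). Time passes only in rows, so rows that do not move let the fingers close. It gives the time, the measured TCP pose, the force and the opening at its end, in the units of the state.
- manip.get_obs(): the state, without advancing time (a new reading comes with each control period).
- manip.capture(name): name is "side" or "top" or "wrist"; returns the picture (400x640x3 uint8, red, green, blue); there is no depth.
- manip.camera_info(name): a dict with "fx", "fy", "cx", "cy" (pixels), "cam_to_world" (4x4, takes a point from camera to world coordinates); the wrist camera has in their place "mount" (4x4, takes a point from camera to tool coordinates, whose origin is the TCP and whose axes are the tool frame's). Camera axes: x right, y up, looking along -z (the intrinsics and any distortion apply to the point x, -y, -z); pixel columns grow to the right and rows downward; lengths in m; the calibration is good to about 2 mm. A picture is of the moment at which its call begins: read the wrist's pose just before it. camera_info takes no time and is no camera call.
- manip.hand_in(): hands the job in, once; it reports no verdict.
Trained networks look in the newest picture that a camera, given by its name, has taken for a name from the list of things; names that differ only in an ending like _2 or _b are one class to them, and where a whole thing is asked for, a point or a joint stands for the part that bears it (a point fixed in the world has none). Each returns a list of dicts, best first, with "p" (0 to 1); they miss things now and then, are a little off and sometimes report something else, mostly with a low value. They report only what shows in the picture. A call takes as long as a camera call. They do not tell look-alikes from the thing itself.
- manip.masks_of(name, camera): "pixels" (400x640 bool, what is visible of it) and "xy" ([column, row] in pixels, amid what is visible of it).
- manip.spot_point(name, camera): "xy" ([column, row] in pixels: a listed point, or the origin of a listed thing).
The state is a dict: "clock": time; "joint_pos": joint angles; "qvel": joint speeds; "tau": joint torques, N m; "tool_pos": TCP position; "ee_rot": TCP orientation; "force": force on the tool from outside, world axes, zero at the start; "torque": the same for the moment, N m; "finger_gap": finger opening in m.
Only numpy, scipy, OpenCV 4.12 (cv2) and the standard library are available. Lean on these libraries where they do the work, as an engineer would, in place of code of your own. Each camera call takes 0.05 s, during which the arm holds its last target.

## Working session

There is one attempt and no reset: what is moved stays moved. The work goes in short steps, Python scripts to look and compute and a tool call to move; the robot and the scene stay as the last step left them, time stands still between calls to the robot, and variables do not carry over. Pictures are saved under pics/ and viewed, and the job is handed in when it is done.

Besides the shell and the picture viewer there is one more tool, called after ">>>" by a JSON object that holds its "name" and its "arguments", one argument or row to a line. drive_tool: Moves the arm, as the interface text tells. Scaled input: -1 to 1 covers 0.12 m each way for a shift and 360 degrees each way for a turn. Its arguments: {"type":"object","properties":{"steps":{"type":"string"},"hand":{"type":"number"},"grip_force":{"type":"number"}},"required":["steps"]}

```bash
mkdir -p pics; ls; python3 - <<'E'
from plant import manip
import cv2, numpy as np
o=manip.get_obs()
for k,v in o.items(): print(k,np.round(v,3).tolist())
for n in ["side","top","wrist"]:
    im=manip.capture(n); cv2.imwrite(f"pics/{n}0.png",im[:,:,::-1])
    c=manip.camera_info(n); print(n,{k:(np.round(v,4).tolist()) for k,v in c.items()})
E
```

```text
pics
clock 0.0
joint_pos [68.823, 2.794, 5.593, 92.933, 0.001, 82.676]
qvel [0.024, 0.081, -0.025, -0.001, 0.011, -0.05]
tau [0.001, -33.878, 32.002, 0.02, -0.0, -0.0]
tool_pos [0.126, 0.509, 0.255]
ee_rot [[0.971, -0.001, 0.239], [-0.239, -0.002, 0.971], [-0.0, -1.0, -0.002]]
force [0.264, -0.062, -0.963]
torque [0.013, 0.037, -0.038]
finger_gap 0.085
side {'fx': 518.7682, 'fy': 518.7682, 'cx': 318.4201, 'cy': 204.6774, 'cam_to_world': [[0.4511, 0.7405, -0.4982, -0.0723], [-0.8923, 0.3846, -0.2364, -0.2065], [0.0166, 0.5512, 0.8342, 1.0195], [0.0, 0.0, 0.0, 1.0]]}
top {'fx': 508.6766, 'fy': 508.6766, 'cx': 327.7412, 'cy': 208.7619, 'cam_to_world': [[0.0002, 0.995, -0.0998, 0.3769], [-0.9998, 0.0024, 0.0221, 0.0513], [0.0222, 0.0998, 0.9948, 1.3621], [0.0, 0.0, 0.0, 1.0]]}
wrist {'fx': 312.9921, 'fy': 312.9921, 'cx': 321.9676, 'cy': 205.7999, 'mount': [[0.0006, -0.9551, -0.2963, -0.0742], [0.001, 0.2963, -0.9551, -0.1174], [1.0, 0.0002, 0.0011, -0.0007], [0.0, 0.0, 0.0, 1.0]]}
```

View pics/top0.png

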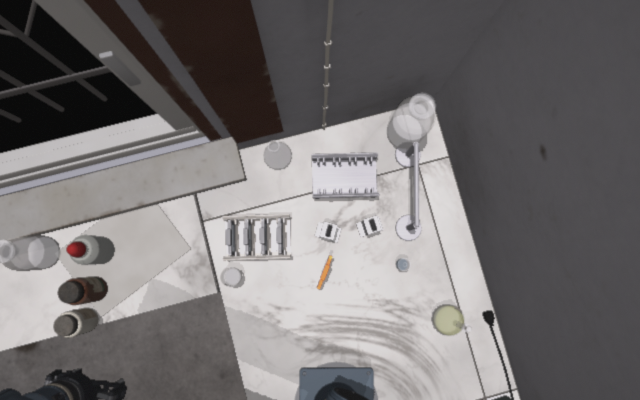

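View pics/side0.png

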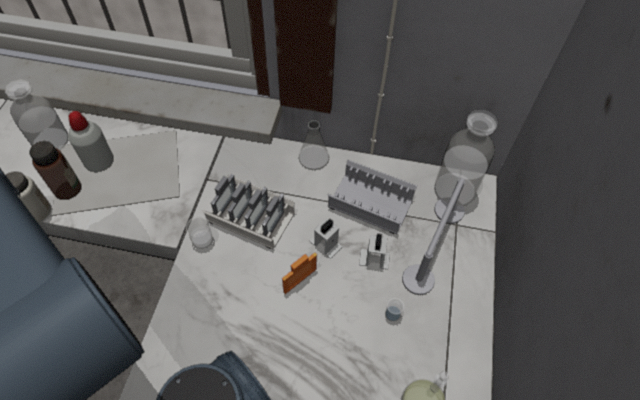

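View pics/wrist0.png

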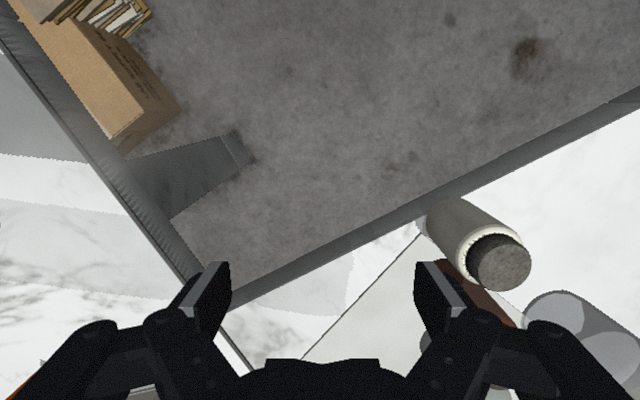

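```bash
cat > h.py <<'E'
from plant import manip
import cv2, numpy as np
from scipy.optimize import least_squares
def cam(n,obs=None):
    c=manip.camera_info(n)
    K=np.array([[c['fx'],0,c['cx']],[0,c['fy'],c['cy']],[0,0,1]])
    D=np.array(c.get('dist',c.get('distortion',np.zeros(5))),float)
    if 'mount' in c:
        o=obs or manip.get_obs()
        T=np.eye(4);T[:3,:3]=o['ee_rot'];T[:3,3]=o['tool_pos'];M=T@np.array(c['mount'])
    else: M=np.array(c['cam_to_world'])
    return K,D,M
F=np.diag([1,-1,-1.])
def proj(C,P):
    K,D,M=C
    q=(np.atleast_2d(P)-M[:3,3])@M[:3,:3]@F
    uv=q@K.T
    return uv[:,:2]/uv[:,2:]
def ray(C,uv):
    K,D,M=C
    d=np.linalg.inv(K)@np.array([uv[0],uv[1],1.]);d=M[:3,:3]@F@d
    return M[:3,3],d/np.linalg.norm(d)
def atz(C,uv,z):
    o,d=ray(C,uv); return o+d*(z-o[2])/d[2]
def tri(CU):
    A=np.zeros((3,3));b=np.zeros(3)
    for C,uv in CU:
        o,d=ray(C,uv);P=np.eye(3)-np.outer(d,d);A+=P;b+=P@o
    x=np.linalg.solve(A,b)
    return x,[np.linalg.norm(np.cross(d,x-o)) for o,d in [ray(C,uv) for C,uv in CU]]
E
python3 - <<'E'
from h import *
for n in ["side","top"]:
    im=manip.capture(n); C=cam(n); print(n, list(manip.camera_info(n)))
    for nm,z in [("rack",0),("stand",0),("rail_mid",.12),("cassette_1",.006),("clamp_1",0),("clamp_1_crown",.064),("rack_slot0",.006),("rack_slot1",.006),("rack_slot2",.006),("rack_slot3",.006),("beaker",0),("weighing_bottle",0),("flask",0)]:
        print(nm,[(round(d['p'],2),np.round(d['xy']).tolist(),np.round(atz(C,d['xy'],z),3).tolist()[:2]) for d in manip.spot_point(nm,n)])
print(manip.get_obs()['clock'])
E
```

```text
side ['fx', 'fy', 'cx', 'cy', 'cam_to_world']
rack [(0.9, [369.0, 198.0], [0.608, -0.017])]
stand [(0.94, [251.0, 217.0], [0.434, 0.205])]
rail_mid [(0.72, [441.0, 216.0], [0.556, -0.187])]
cassette_1 [(0.93, [238.0, 212.0], [0.429, 0.236]), (0.91, [297.0, 280.0], [0.341, 0.034]), (0.87, [275.0, 228.0], [0.431, 0.14]), (0.77, [226.0, 207.0], [0.428, 0.268]), (0.75, [261.0, 221.0], [0.433, 0.177])]
clamp_1 [(0.9, [319.0, 246.0], [0.439, 0.032]), (0.88, [377.0, 260.0], [0.465, -0.098]), (0.56, [327.0, 230.0], [0.484, 0.034]), (0.21, [376.0, 246.0], [0.496, -0.084])]
clamp_1_crown []
rack_slot0 [(0.93, [375.0, 206.0], [0.592, -0.039]), (0.88, [347.0, 194.0], [0.59, 0.034]), (0.83, [396.0, 212.0], [0.597, -0.088]), (0.57, [360.0, 198.0], [0.596, 0.001]), (0.46, [251.0, 218.0], [0.429, 0.202])]
rack_slot1 [(0.93, [375.0, 206.0], [0.592, -0.039]), (0.88, [347.0, 194.0], [0.59, 0.034]), (0.83, [396.0, 212.0], [0.597, -0.088]), (0.57, [360.0, 198.0], [0.596, 0.001]), (0.46, [251.0, 218.0], [0.429, 0.202])]
rack_slot2 [(0.93, [375.0, 206.0], [0.592, -0.039]), (0.88, [347.0, 194.0], [0.59, 0.0
[... 1434 characters left out ...]
325.0, 180.0], [0.592, 0.028]), (0.75, [335.0, 177.0], [0.598, 0.001]), (0.68, [357.0, 178.0], [0.596, -0.058]), (0.61, [368.0, 176.0], [0.602, -0.088])]
rack_slot2 [(0.77, [325.0, 180.0], [0.592, 0.028]), (0.75, [335.0, 177.0], [0.598, 0.001]), (0.68, [357.0, 178.0], [0.596, -0.058]), (0.61, [368.0, 176.0], [0.602, -0.088])]
rack_slot3 [(0.77, [325.0, 180.0], [0.592, 0.028]), (0.75, [335.0, 177.0], [0.598, 0.001]), (0.68, [357.0, 178.0], [0.596, -0.058]), (0.61, [368.0, 176.0], [0.602, -0.088])]
beaker [(0.57, [235.0, 277.0], [0.332, 0.266]), (0.27, [233.0, 240.0], [0.43, 0.273]), (0.27, [371.0, 225.0], [0.47, -0.095])]
weighing_bottle [(0.68, [400.0, 263.0], [0.369, -0.173])]
flask []
1.55
```

>>> {"name": "drive_tool", "arguments": {
  "steps": "0 0 0 0 -0.0192 0;0 0 0 0 -0.0192 0;0.195 0 -0.253 0 0 0;0.195 0 -0.253 0 0 0;0.195 0 -0.253 0 0 0;0.195 0 -0.253 0 0 0;0.195 0 -0.253 0 0 0;0.195 0 -0.253 0 0 0;0.195 0 -0.253 0 0 0;0.195 0 -0.253 0 0 0;0.195 0 -0.253 0 0 0;0.195 0 -0.253 0 0 0",
  "hand": 0.35,
  "grip_force": 50
}}

```text
clock: 2.55
tool_pos: [0.3604, 0.2044, 0.2566]
ee_rot: [[1.0, 0.001, 0.0], [-0.0, 0.001, 1.0], [0.001, -1.0, 0.001]]
force: [1.3, 0.4, 1.5]
finger_gap: 0.0296
```

>>> {"name": "drive_tool", "arguments": {
  "steps": "0 0 0 0 0 0;0 0 0 0 0 0;0 0 0 0 0 0;0 0 0 0 0 0"
}}

```text
clock: 2.88
tool_pos: [0.359, 0.2068, 0.2564]
ee_rot: [[1.0, -0.0, -0.001], [0.001, 0.0, 1.0], [-0.0, -1.0, 0.0]]
force: [-0.1, 0.0, 1.0]
finger_gap: 0.0296
```

```bash
python3 - <<'E'
from h import *
import pickle
o=manip.get_obs(); print(o['clock'],np.round(o['tool_pos'],4),np.round(o['ee_rot'],3).tolist(),o['finger_gap'])
im=manip.capture('wrist'); cv2.imwrite('pics/w1.png',im[:,:,::-1]); C=cam('wrist',o); pickle.dump(C,open('pics/w1.pkl','wb'))
for nm,z in [("stand",0),("cassette_1",.006),("clamp_1",0)]:
    print(nm,[(round(d['p'],2),np.round(d['xy']).tolist(),np.round(atz(C,d['xy'],z),3).tolist()[:2]) for d in manip.spot_point(nm,'wrist')])
E
```

```text
2.8833 [0.359  0.2068 0.2564] [[1.0, -0.0, -0.001], [0.001, 0.0, 1.0], [-0.0, -1.0, 0.0]] 0.029597194003554986
stand [(0.88, [326.0, 231.0], [0.435, 0.21])]
cassette_1 [(0.97, [306.0, 235.0], [0.438, 0.186]), (0.96, [340.0, 232.0], [0.433, 0.228]), (0.85, [274.0, 239.0], [0.442, 0.145]), (0.72, [178.0, 162.0], [0.344, 0.036]), (0.67, [375.0, 231.0], [0.432, 0.272])]
clamp_1 [(0.96, [93.0, 253.0], [0.466, -0.095]), (0.55, [175.0, 241.0], [0.448, 0.015])]
```

View pics/w1.png

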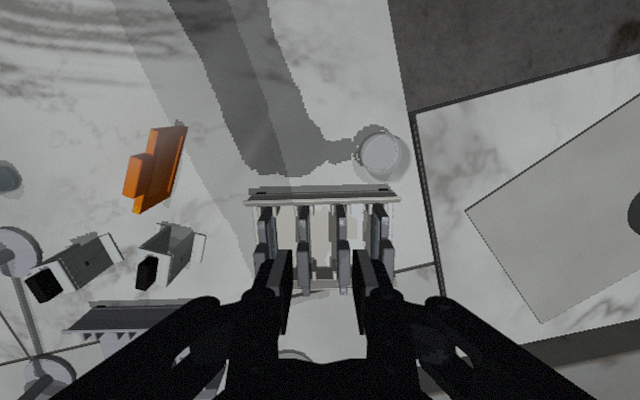

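>>> {"name": "drive_tool", "arguments": {
  "steps": "0.25 0 0 0 0 0;0.25 0 0 0 0 0;0.25 0 0 0 0 0;0 0 0 0 0 0;0 0 0 0 0 0;0 0 0 0 0 0"
}}

```text
clock: 3.58
tool_pos: [0.4487, 0.2064, 0.2561]
ee_rot: [[1.0, -0.002, -0.001], [0.001, -0.0, 1.0], [-0.002, -1.0, -0.0]]
force: [-0.1, 0.3, 1.1]
finger_gap: 0.0299
```

```bash
cat > look.py <<'E'
from h import *
import pickle,sys
n=sys.argv[1]
o=manip.get_obs(); print(o['clock'],np.round(o['tool_pos'],4),np.round(o['ee_rot'],3).tolist(),o['finger_gap'])
im=manip.capture('wrist'); cv2.imwrite(f'pics/{n}.png',im[:,:,::-1]); C=cam('wrist',o); pickle.dump(C,open(f'pics/{n}.pkl','wb'))
for a in sys.argv[2:]:
    nm,z=a.split(':');z=float(z)
    print(nm,[(round(d['p'],2),np.round(d['xy']).tolist(),np.round(atz(C,d['xy'],z),4).tolist()[:2]) for d in manip.spot_point(nm,'wrist')])
E
python3 look.py w2 stand:0 cassette_1:.006
```

```text
3.5833 [0.4487 0.2064 0.2561] [[1.0, -0.002, -0.001], [0.001, -0.0, 1.0], [-0.002, -1.0, -0.0]] 0.02985497292015408
stand [(0.86, [325.0, 161.0], [0.4338, 0.2088]), (0.53, [165.0, 177.0], [0.4526, 0.0145])]
cassette_1 [(0.98, [380.0, 161.0], [0.4329, 0.2736]), (0.89, [344.0, 165.0], [0.4373, 0.2308]), (0.88, [271.0, 166.0], [0.4388, 0.1446]), (0.84, [307.0, 165.0], [0.4373, 0.1876]), (0.71, [165.0, 82.0], [0.3457, 0.0332]), (0.58, [134.0, 286.0], [0.5997, -0.0462])]
```

View pics/w2.png

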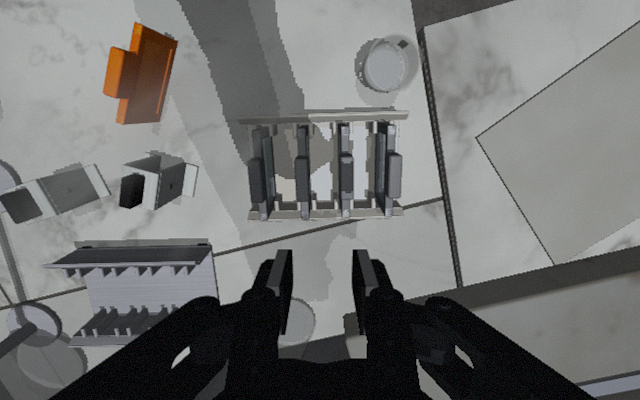

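```bash
python3 - <<'E'
import cv2
im=cv2.imread('pics/w2.png'); cv2.imwrite('pics/w2c.png',cv2.resize(im[95:235,230:420],None,fx=4.2,fy=4.2,interpolation=cv2.INTER_CUBIC))
E
```

```text
(no output)
```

View pics/w2c.png

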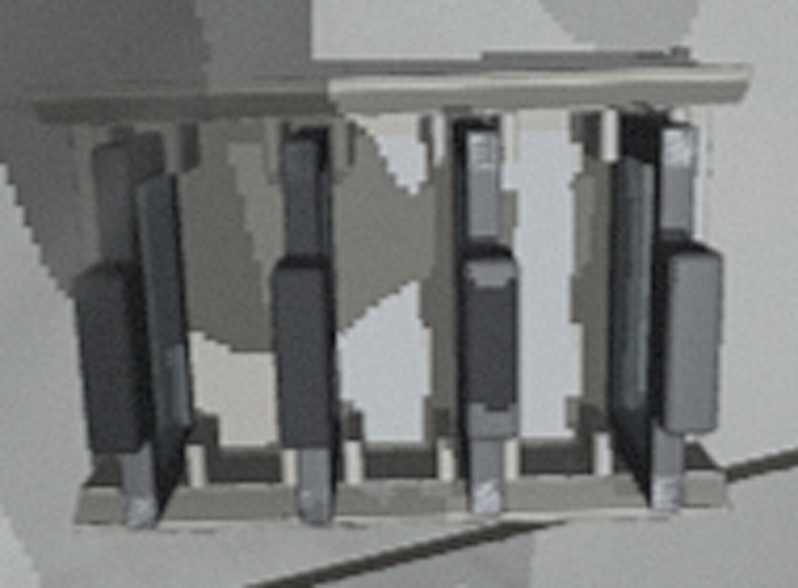

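```bash
python3 - <<'E'
from h import *
import pickle
C=pickle.load(open('pics/w2.pkl','rb'))
f=lambda p:atz(C,(p[0]/4.2+230-.4,p[1]/4.2+95-.4),.098)
for n,a,b in [('A',(105,266),(116,450)),('B',(302,258),(304,447)),('C',(490,255),(491,437)),('D',(693,250),(692,432))]:
    p,q=f(a),f(b); print(n,np.round((p+q)/2,4),'len',np.linalg.norm(q-p).round(4),'yaw',np.degrees(np.arctan2(q[1]-p[1],q[0]-p[0])).round(1))
E
```

```text
A [0.4355 0.1457 0.098 ] len 0.0402 yaw -0.2
B [0.4343 0.1869 0.098 ] len 0.0412 yaw -0.5
C [0.4328 0.227  0.098 ] len 0.0395 yaw 1.6
D [0.4317 0.27   0.098 ] len 0.0395 yaw 3.6
```

>>> {"name": "drive_tool", "arguments": {
  "steps": "0.18 0 -0.28 0 0 0;0.18 0 -0.28 0 0 0;0.18 0 -0.28 0 0 0;0.18 0 -0.28 0 0 0;0.18 0 -0.28 0 0 0;0.18 0 -0.28 0 0 0;0.18 0 -0.28 0 0 0;0 0 0 0 0 0;0 0 0 0 0 0;0 0 0 0 0 0"
}}

```text
clock: 4.57
tool_pos: [0.6, -0.0289, 0.2567]
ee_rot: [[1.0, -0.0, 0.001], [-0.001, 0.001, 1.0], [-0.0, -1.0, 0.001]]
force: [0.3, -0.1, -0.3]
finger_gap: 0.0297
```

```bash
python3 look.py w3 rack:0 rack_slot0:.006 clamp_1:0 rail_mid:.12
python3 - <<'E'
import cv2
im=cv2.imread('pics/w3.png'); cv2.imwrite('pics/w3c.png',cv2.resize(im[95:245,220:420],None,fx=4,fy=4,interpolation=cv2.INTER_CUBIC))
E
```

```text
4.5667 [ 0.6    -0.0289  0.2567] [[1.0, -0.0, 0.001], [-0.001, 0.001, 1.0], [-0.0, -1.0, 0.001]] 0.02973888065518193
rack [(0.94, [327.0, 171.0], [0.5971, -0.024])]
rack_slot0 [(0.89, [383.0, 168.0], [0.5933, 0.042]), (0.72, [344.0, 172.0], [0.5975, -0.0043]), (0.62, [311.0, 175.0], [0.6009, -0.0437]), (0.56, [277.0, 175.0], [0.6006, -0.0838])]
clamp_1 [(0.71, [366.0, 35.0], [0.4504, 0.0172]), (0.65, [263.0, 52.0], [0.4667, -0.0937])]
rail_mid [(0.85, [117.0, 156.0], [0.5622, -0.1961]), (0.5, [276.0, 176.0], [0.5787, -0.0683])]
```

View pics/w3.png

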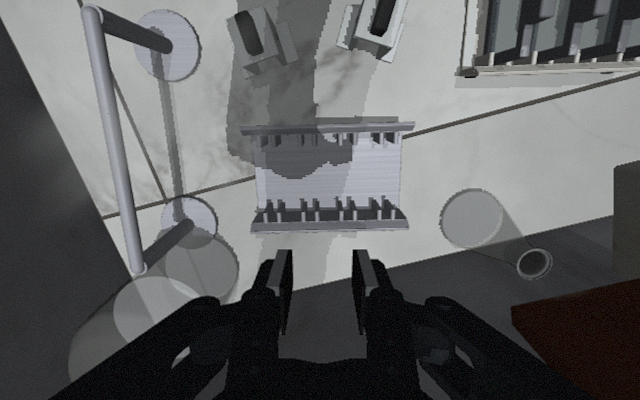

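View pics/w3c.png

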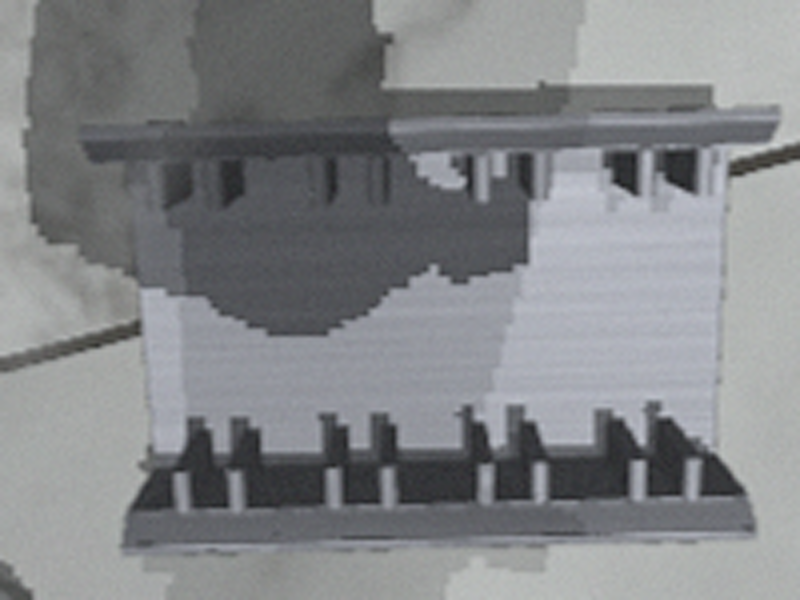

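```bash
python3 - <<'E'
from h import *
import pickle
C=pickle.load(open('pics/w3.pkl','rb'))
f=lambda p,z:atz(C,(p[0]/4-.375+220,p[1]/4-.375+95),z)
print('near',[np.round(f(p,.057),4) for p in [(80,125),(780,105)]])
print('far',[np.round(f(p,.057),4) for p in [(122,550),(755,535)]])
for c in (182,236,334,388,486,540,638,692): print(np.round(f((c,462),.048),4),end=' ')
print()
print('nearribs',[np.round(f(p,.048),4) for p in [(484,155),(540,155),(648,152),(705,150),(155,162)]])
print('floor',[np.round(f(p,.006),4) for p in [(155,455),(715,445),(720,200)]])
# predicted slots
c=np.array([.597,-.026])
E
```

```text
near [array([ 0.5415, -0.111 ,  0.057 ]), array([0.5369, 0.0606, 0.057 ])]
far [array([ 0.6537, -0.1085,  0.057 ]), array([0.6495, 0.0635, 0.057 ])]
[ 0.6315 -0.0925  0.048 ] [ 0.6315 -0.0777  0.048 ] [ 0.6315 -0.0508  0.048 ] [ 0.6315 -0.0361  0.048 ] [ 0.6316 -0.0092  0.048 ] [0.6316 0.0056 0.048 ] [0.6316 0.0324 0.048 ] [0.6316 0.0472 0.048 ] 
nearribs [array([ 0.5494, -0.0111,  0.048 ]), array([0.5495, 0.0031, 0.048 ]), array([0.5487, 0.0306, 0.048 ]), array([0.5483, 0.045 , 0.048 ]), array([ 0.5511, -0.0949,  0.048 ])]
floor [array([ 0.6428, -0.1088,  0.006 ]), array([0.6398, 0.0638, 0.006 ]), array([0.5653, 0.06  , 0.006 ])]
```

>>> {"name": "drive_tool", "arguments": {
  "steps": "-0.196 0 0.208 0 0 0;-0.196 0 0.208 0 0 0;-0.196 0 0.208 0 0 0;-0.196 0 0.208 0 0 0;-0.196 0 0.208 0 0 0;-0.196 0 0.208 0 0 0;-0.196 0 0.208 0 -0.0045 0;0 0.25 0 0 0 0;0 0.25 0 0 0 0;0 0.2 0 0 0 0;0 0 0 0 0 0;0 0 0 0 0 0"
}}

```text
clock: 5.82
tool_pos: [0.4344, 0.1458, 0.1713]
ee_rot: [[1.0, -0.003, -0.029], [0.029, -0.001, 1.0], [-0.003, -1.0, -0.0]]
force: [1.1, -0.1, 0.6]
finger_gap: 0.0297
```

```bash
python3 look.py w4
```

```text
5.8167 [0.4344 0.1458 0.1713] [[1.0, -0.003, -0.029], [0.029, -0.001, 1.0], [-0.003, -1.0, -0.0]] 0.029745394764833816
```

View pics/w4.png

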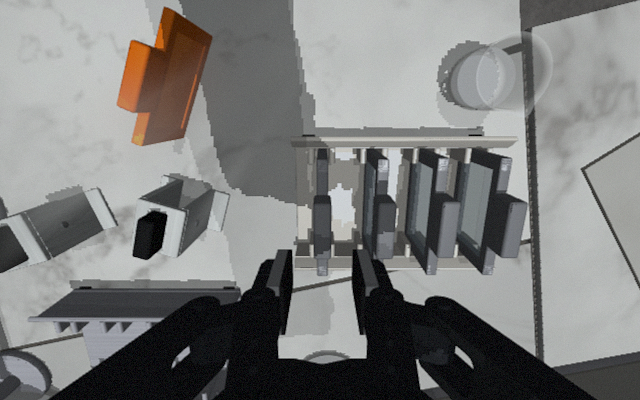

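>>> {"name": "drive_tool", "arguments": {
  "steps": "0.01 0.2 0 0 0 0;0 0.2 0 0 0 0;0 0.2 0 0 0 0;0 0.044 0 0 0 0;0 0 0 0 0 0;0 0 0 0 0 0"
}}

```text
clock: 6.37
tool_pos: [0.4386, 0.1457, 0.0972]
ee_rot: [[1.0, 0.003, -0.028], [0.028, 0.001, 1.0], [0.003, -1.0, 0.0]]
force: [0.1, 0.5, -0.4]
finger_gap: 0.0298
```

>>> {"name": "drive_tool", "arguments": {
  "steps": "0 0 0 0 0 0;0 0 0 0 0 0;0 0 0 0 0 0;0 0 0 0 0 0;0 0 0 0 0 0;0 0 0 0 0 0",
  "hand": 0,
  "grip_force": 40
}}

```text
clock: 6.87
tool_pos: [0.4394, 0.1459, 0.0978]
ee_rot: [[1.0, 0.005, -0.028], [0.028, 0.001, 1.0], [0.005, -1.0, 0.001]]
force: [0.3, 0.7, 6.7]
finger_gap: 0.0114
```

>>> {"name": "drive_tool", "arguments": {
  "steps": "0 0 0 0 0 0;0 0 0 0 0 0;0 0 0 0 0 0"
}}

```text
clock: 7.12
tool_pos: [0.4393, 0.1459, 0.0977]
ee_rot: [[1.0, 0.005, -0.028], [0.028, 0.001, 1.0], [0.005, -1.0, 0.001]]
force: [0.6, -0.2, 6.2]
finger_gap: 0.0111
```

```bash
python3 look.py w5
```

```text
7.1167 [0.4393 0.1459 0.0977] [[1.0, 0.005, -0.028], [0.028, 0.001, 1.0], [0.005, -1.0, 0.001]] 0.0110908326922072
```

View pics/w5.png

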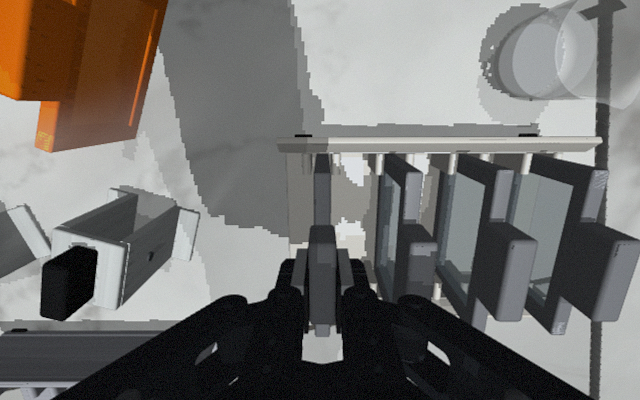

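>>> {"name": "drive_tool", "arguments": {
  "steps": "0 -0.1 0 0 0 0;0 -0.2 0 0 0 0;0 -0.2 0 0 0 0;0 -0.2 0 0 0 0;0 -0.2 0 0 0 0;0 -0.2 0 0 0 0;0 -0.2 0 0 0 0;0 0 0 0 0 0;0 0 0 0 0 0;0 0 0 0 0 0"
}}

```text
clock: 8.0
tool_pos: [0.437, 0.1454, 0.2506]
ee_rot: [[1.0, -0.001, -0.028], [0.028, -0.0, 1.0], [-0.001, -1.0, -0.0]]
force: [0.2, -0.4, -1.1]
finger_gap: 0.0115
```

```bash
python3 look.py w6
```

```text
8.0 [0.437  0.1454 0.2506] [[1.0, -0.001, -0.028], [0.028, -0.0, 1.0], [-0.001, -1.0, -0.0]] 0.011465971547204223
```

View pics/w6.png

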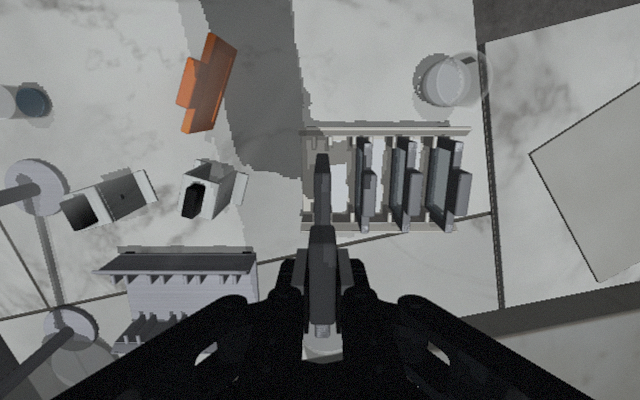

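```bash
python3 - <<'E'
from h import *
import pickle
C=pickle.load(open('pics/w6.pkl','rb'))
im=cv2.imread('pics/w6.png'); cv2.imwrite('pics/w6c.png',cv2.resize(im[145:265,272:372],None,fx=5,fy=5,interpolation=cv2.INTER_CUBIC))
o=manip.get_obs();R=np.array(o['ee_rot']);t=np.array(o['tool_pos'])
for p in [(-.02,-.005,0),(-.02,-.005,.006),(-.02,-.005,-.006),(-.045,.017,.004),(-.045,.017,-.004),(-.045,.087,-.004),(-.045,.087,.004)]:
    uv=proj(C,t+R@np.array(p))[0]; print(p,uv.round(1),((uv-[272,145]+.4)*5).round())
E
```

```text
(-0.02, -0.005, 0) [324.7 251.5] [266. 535.]
(-0.02, -0.005, 0.006) [339.9 251.5] [341. 535.]
(-0.02, -0.005, -0.006) [309.6 251.5] [190. 535.]
(-0.045, 0.017, 0.004) [333.6 177.9] [310. 166.]
(-0.045, 0.017, -0.004) [315.4 177.9] [219. 166.]
(-0.045, 0.087, -0.004) [317.6 155.1] [230.  53.]
(-0.045, 0.087, 0.004) [329.9 155.1] [291.  53.]
```

View pics/w6c.png

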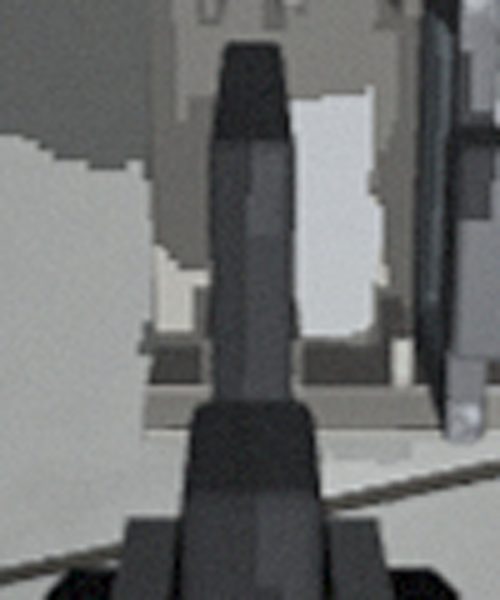

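>>> {"name": "drive_tool", "arguments": {
  "steps": "0.1863 0 -0.2818 0 0 0;0.1863 0 -0.2818 0 0 0;0.1863 0 -0.2818 0 0 0;0.1863 0 -0.2818 0 0 0;0.1863 0 -0.2818 0 0 0;0.1863 0 -0.2818 0 0 0;0.1863 0 -0.2818 0 0 0;0 0.2 0 0 0 0;0 0.2 0 0 0 0;0 0.2 0 0 0 0;0 0.2 0 0 0 0;0 0 0 0 0 0"
}}

```text
clock: 9.05
tool_pos: [0.5952, -0.0857, 0.1459]
ee_rot: [[1.0, -0.015, -0.027], [0.027, 0.004, 1.0], [-0.015, -1.0, 0.004]]
force: [-0.0, -0.0, -2.0]
finger_gap: 0.0114
```

>>> {"name": "drive_tool", "arguments": {
  "steps": "0 0 0 0 0 0;0 0 0 0 0 0;0 0 0 0 0 0"
}}

```text
clock: 9.3
tool_pos: [0.6013, -0.0869, 0.1571]
ee_rot: [[1.0, 0.003, -0.028], [0.028, -0.001, 1.0], [0.003, -1.0, -0.001]]
force: [-0.8, -0.1, -0.4]
finger_gap: 0.0114
```

```bash
python3 look.py w7; python3 - <<'E'
import cv2
im=cv2.imread('pics/w7.png'); cv2.imwrite('pics/w7c.png',cv2.resize(im[110:270,272:472],None,fx=4,fy=4,interpolation=cv2.INTER_CUBIC))
E
```

```text
9.3 [ 0.6013 -0.0869  0.1571] [[1.0, 0.003, -0.028], [0.028, -0.001, 1.0], [0.003, -1.0, -0.001]] 0.011391883787510673
```

View pics/w7c.png

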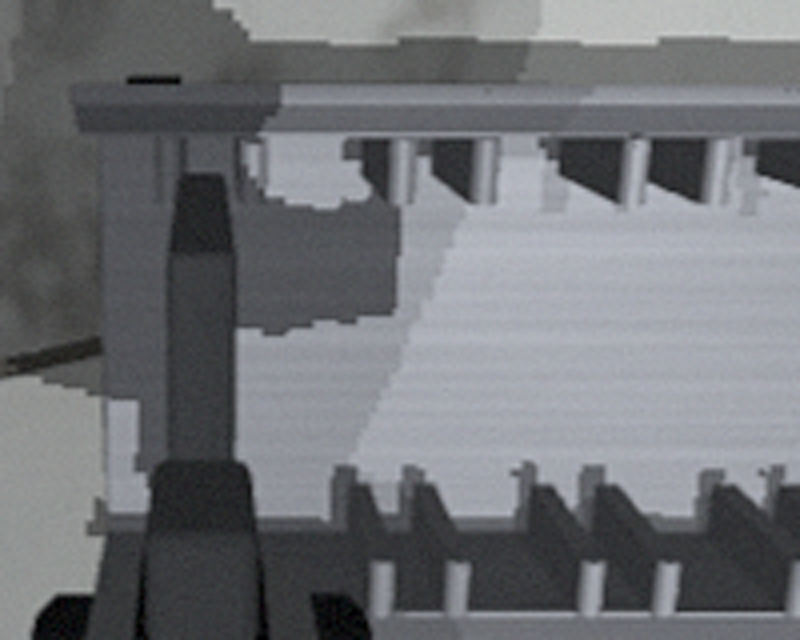

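```bash
python3 - <<'E'
from h import *
import pickle
C=pickle.load(open('pics/w7.pkl','rb'))
f=lambda p,z:atz(C,(p[0]/4-.375+272,p[1]/4-.375+110),z).round(4)
print(f((202,176),.0654),'cass near bottom'); print(f((202,133),.051),f((202,612),.051),f((202,612),.045))
print(f((300,88),.057),'near top edge'); print([f((c,165),.048) for c in(443,674)],[f((c,590),.048) for c in (420,630)],f((202,178),.048))
E
```

```text
[ 0.5556 -0.0894  0.0654] cass near bottom
[ 0.5501 -0.0896  0.051 ] [ 0.6437 -0.087   0.051 ] [ 0.6468 -0.0869  0.045 ]
[ 0.5415 -0.0732  0.057 ] near top edge
[array([ 0.5549, -0.0462,  0.048 ]), array([ 0.5537, -0.0048,  0.048 ])] [array([ 0.6391, -0.0436,  0.048 ]), array([ 0.6379, -0.0017,  0.048 ])] [ 0.5584 -0.0894  0.048 ]
```

>>> {"name": "drive_tool", "arguments": {
  "steps": "-0.025 0 0.0133 0 0 0;0 0.08 0 0 0 0;0 0.08 0 0 0 0;0 0.08 0 0 0 0;0 0.06 0 0 0 0;0 0 0 0 0 0;0 0 0 0 0 0"
}}

```text
clock: 9.93
tool_pos: [0.5975, -0.0851, 0.1178]
ee_rot: [[1.0, 0.0, -0.028], [0.028, 0.001, 1.0], [0.0, -1.0, 0.001]]
force: [3.1, -0.2, -3.3]
finger_gap: 0.0113
```

```bash
python3 look.py w8; python3 - <<'E'
import cv2
im=cv2.imread('pics/w8.png'); cv2.imwrite('pics/w8c.png',cv2.resize(im[110:270,272:472],None,fx=4,fy=4,interpolation=cv2.INTER_CUBIC))
E
```

```text
9.9333 [ 0.5975 -0.0851  0.1178] [[1.0, 0.0, -0.028], [0.028, 0.001, 1.0], [0.0, -1.0, 0.001]] 0.0112526448908569
```

View pics/w8c.png

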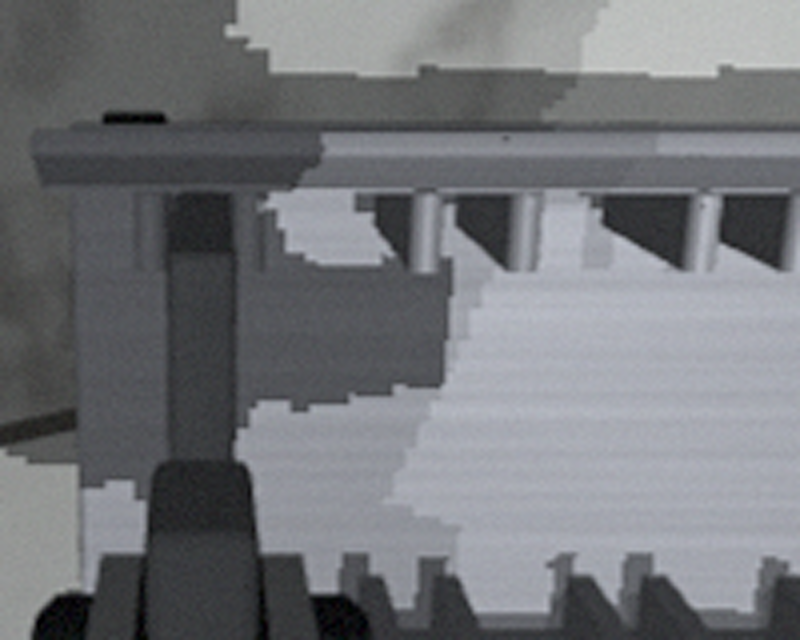

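>>> {"name": "drive_tool", "arguments": {
  "steps": "0 0.06 0 0 0 0;0 0.06 0 0 0 0;0 0.05 0 0 0 0;0 0 0 0 0 0;0 0 0 0 0 0;0 0 0 0 0 0"
}}

```text
clock: 10.48
tool_pos: [0.5976, -0.0854, 0.0983]
ee_rot: [[1.0, 0.001, -0.028], [0.028, -0.0, 1.0], [0.001, -1.0, -0.0]]
force: [3.2, -0.8, -2.5]
finger_gap: 0.0111
```

>>> {"name": "drive_tool", "arguments": {
  "steps": "0 0.02 0 0 0 0;0 0.02 0 0 0 0;0 0 0 0 0 0;0 0 0 0 0 0;0 0 0 0 0 0"
}}

```text
clock: 10.9
tool_pos: [0.5982, -0.0854, 0.0978]
ee_rot: [[1.0, 0.003, -0.028], [0.028, -0.001, 1.0], [0.003, -1.0, -0.001]]
force: [0.8, -0.2, 11.0]
finger_gap: 0.0111
```

>>> {"name": "drive_tool", "arguments": {
  "steps": "0 -0.02 0 0 0 0;0 0 0 0 0 0;0 0 0 0 0 0;0 0 0 0 0 0;0 0 0 0 0 0;0 -0.1 0 0 0 0;0 -0.2 0 0 0 0;0 -0.2 0 0 0 0;0 -0.3 0 0 0 0;0 -0.3 0 0 0 0;0 0 0 0 0 0",
  "hand": 0.35
}}

```text
clock: 11.82
tool_pos: [0.6005, -0.0861, 0.2385]
ee_rot: [[1.0, 0.014, -0.028], [0.028, -0.004, 1.0], [0.014, -1.0, -0.004]]
force: [0.6, -1.1, 1.3]
finger_gap: 0.0303
```

```bash
python3 look.py w9
```

```text
11.8167 [ 0.6005 -0.0861  0.2385] [[1.0, 0.014, -0.028], [0.028, -0.004, 1.0], [0.014, -1.0, -0.004]] 0.030309879072384815
```

View pics/w9.png

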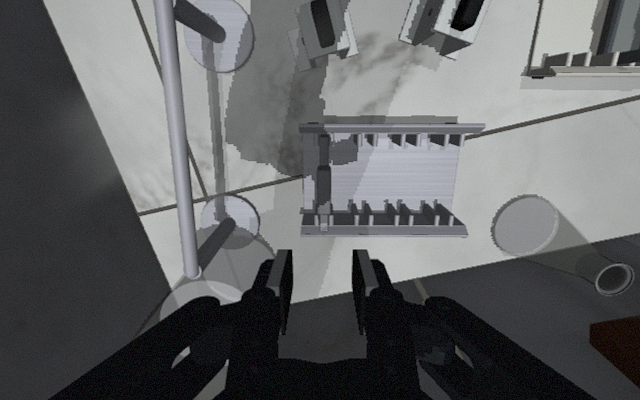

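>>> {"name": "drive_tool", "arguments": {
  "steps": "-0.1622 0 0.2894 0 0 0;-0.1622 0 0.2894 0 0 0;-0.1622 0 0.2894 0 0 0;-0.1622 0 0.2894 0 0 0;-0.1622 0 0.2894 0 0 0;-0.1622 0 0.2894 0 0 0;-0.1622 0 0.2894 0 0 0;-0.1622 0 0.2894 0 0 0;0 0.25 0 0 0 0;0 0.25 0 0 0 0;0 0 0 0 0 0;0 0 0 0 0 0"
}}

```text
clock: 12.87
tool_pos: [0.4314, 0.1876, 0.1657]
ee_rot: [[1.0, -0.007, -0.028], [0.028, -0.002, 1.0], [-0.007, -1.0, -0.002]]
force: [-0.1, 0.2, 0.8]
finger_gap: 0.0299
```

>>> {"name": "drive_tool", "arguments": {
  "steps": "0 0 0 0 0 0;0 0 0 0 0 0"
}}

```text
clock: 13.03
tool_pos: [0.4356, 0.188, 0.1706]
ee_rot: [[1.0, 0.004, -0.027], [0.027, 0.001, 1.0], [0.004, -1.0, 0.001]]
force: [0.3, 0.5, 1.1]
finger_gap: 0.0301
```

```bash
python3 look.py w10
```

```text
13.0333 [0.4356 0.188  0.1706] [[1.0, 0.004, -0.027], [0.027, 0.001, 1.0], [0.004, -1.0, 0.001]] 0.030083315713064582
```

View pics/w10.png

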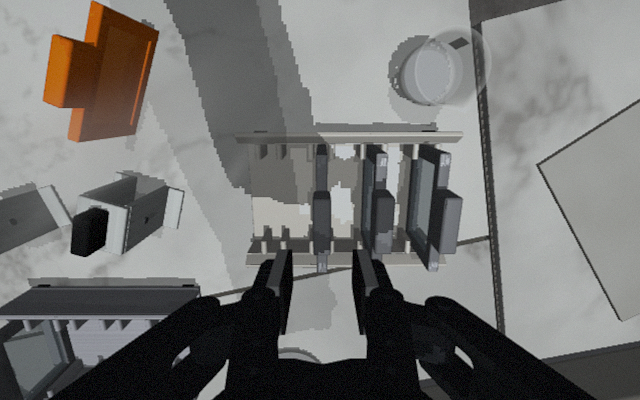

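>>> {"name": "drive_tool", "arguments": {
  "steps": "0 0.2 0 0 0 0;0 0.2 0 0 0 0;0 0.15 0 0 0 0;0 0.05 0 0 0 0;0 0 0 0 0 0;0 0 0 0 0 0;0 0 0 0 0 0"
}}

```text
clock: 13.67
tool_pos: [0.4355, 0.1884, 0.0984]
ee_rot: [[1.0, 0.003, -0.027], [0.027, 0.001, 1.0], [0.003, -1.0, 0.001]]
force: [-0.3, -0.1, 0.6]
finger_gap: 0.0299
```

>>> {"name": "drive_tool", "arguments": {
  "steps": "0 0 0 0 0 0;0 0 0 0 0 0;0 0 0 0 0 0;0 0 0 0 0 0;0 0 0 0 0 0",
  "hand": 0
}}

```text
clock: 14.08
tool_pos: [0.4353, 0.1884, 0.0981]
ee_rot: [[1.0, 0.004, -0.028], [0.028, 0.001, 1.0], [0.004, -1.0, 0.0]]
force: [0.1, 0.1, 5.4]
finger_gap: 0.0111
```

>>> {"name": "drive_tool", "arguments": {
  "steps": "0 -0.1 0 0 0 0;0 -0.2 0 0 0 0;0 -0.2 0 0 0 0;0 -0.2 0 0 0 0;0 -0.3 0 0 0 0;0 -0.3 0 0 0 0;0 0 0 0 0 0"
}}

```text
clock: 14.67
tool_pos: [0.4366, 0.189, 0.2607]
ee_rot: [[1.0, 0.012, -0.028], [0.028, 0.004, 1.0], [0.012, -1.0, 0.003]]
force: [1.0, -0.0, -0.1]
finger_gap: 0.0113
```

>>> {"name": "drive_tool", "arguments": {
  "steps": "0.181 0 -0.2812 0 0 0;0.181 0 -0.2812 0 0 0;0.181 0 -0.2812 0 0 0;0.181 0 -0.2812 0 0 0;0.181 0 -0.2812 0 0 0;0.181 0 -0.2812 0 0 0;0.181 0 -0.2812 0 0 0;0 0.25 0 0 0 0;0 0.25 0 0 0 0;0 0.2 0 0 0 0;0 0.1 0 0 0 0;0 0 0 0 0 0"
}}

```text
clock: 15.67
tool_pos: [0.5896, -0.0432, 0.1517]
ee_rot: [[1.0, -0.009, -0.028], [0.028, 0.002, 1.0], [-0.009, -1.0, 0.002]]
force: [-0.9, -0.0, -1.6]
finger_gap: 0.0114
```

>>> {"name": "drive_tool", "arguments": {
  "steps": "0 0 0 0 0 0;0 0 0 0 0 0;0 0 0 0 0 0"
}}

```text
clock: 15.92
tool_pos: [0.5938, -0.0437, 0.159]
ee_rot: [[1.0, 0.005, -0.028], [0.028, -0.001, 1.0], [0.004, -1.0, -0.001]]
force: [1.1, -0.5, -0.3]
finger_gap: 0.0111
```

```bash
python3 look.py w11; python3 - <<'E'
import cv2
im=cv2.imread('pics/w11.png'); cv2.imwrite('pics/w11c.png',cv2.resize(im[110:270,222:422],None,fx=4,fy=4,interpolation=cv2.INTER_CUBIC))
E
```

```text
15.9167 [ 0.5938 -0.0437  0.159 ] [[1.0, 0.005, -0.028], [0.028, -0.001, 1.0], [0.004, -1.0, -0.001]] 0.011054821127193179
```

View pics/w11c.png

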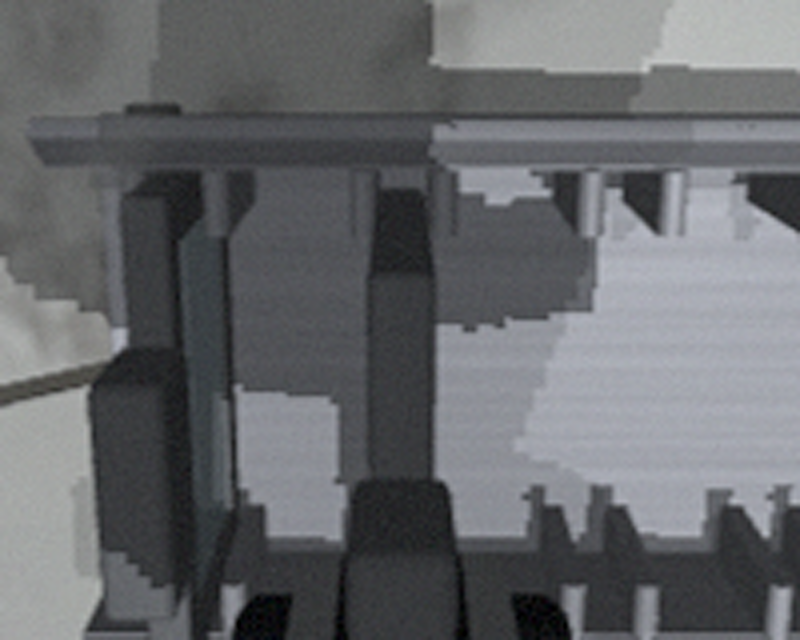

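>>> {"name": "drive_tool", "arguments": {
  "steps": "0 0.1 0 0 0 0;0 0.1 0 0 0 0;0 0.1 0 0 0 0;0 0.08 0 0 0 0;0 0.06 0 0 0 0;0 0.04 0 0 0 0;0 0.02 0 0 0 0;0 0 0 0 0 0;0 0 0 0 0 0;0 0 0 0 0 0"
}}

```text
clock: 16.8
tool_pos: [0.5941, -0.0438, 0.0984]
ee_rot: [[1.0, 0.005, -0.028], [0.028, -0.0, 1.0], [0.005, -1.0, -0.0]]
force: [3.7, 1.0, 7.4]
finger_gap: 0.0112
```

>>> {"name": "drive_tool", "arguments": {
  "steps": "0 0.02 0 0 0 0;0 0 0 0 0 0;0 0 0 0 0 0"
}}

```text
clock: 17.05
tool_pos: [0.5945, -0.0439, 0.0981]
ee_rot: [[1.0, 0.006, -0.028], [0.028, -0.001, 1.0], [0.006, -1.0, -0.001]]
force: [1.0, 1.7, 14.2]
finger_gap: 0.0115
```

>>> {"name": "drive_tool", "arguments": {
  "steps": "0 -0.02 0 0 0 0;0 0 0 0 0 0;0 0 0 0 0 0;0 0 0 0 0 0;0 0 0 0 0 0;0 -0.1 0 0 0 0;0 -0.2 0 0 0 0;0 -0.2 0 0 0 0;0 -0.3 0 0 0 0;0 -0.3 0 0 0 0;0 0 0 0 0 0;0 0 0 0 0 0",
  "hand": 0.35
}}

```text
clock: 18.05
tool_pos: [0.5943, -0.0441, 0.2329]
ee_rot: [[1.0, 0.008, -0.028], [0.028, -0.001, 1.0], [0.008, -1.0, -0.002]]
force: [-0.0, 1.0, -1.5]
finger_gap: 0.0299
```

>>> {"name": "drive_tool", "arguments": {
  "steps": "-0.1596 0 0.2877 0 0 0;-0.1596 0 0.2877 0 0 0;-0.1596 0 0.2877 0 0 0;-0.1596 0 0.2877 0 0 0;-0.1596 0 0.2877 0 0 0;-0.1596 0 0.2877 0 0 0;-0.1596 0 0.2877 0 0 0;-0.1596 0 0.2877 0 0 0;0 0.25 0 0 0 0;0 0.25 0 0 0 0;0 0 0 0 0 0;0 0 0 0 0 0"
}}

```text
clock: 19.05
tool_pos: [0.4288, 0.2272, 0.1651]
ee_rot: [[1.0, -0.007, -0.028], [0.028, -0.003, 1.0], [-0.007, -1.0, -0.003]]
force: [0.5, 0.4, -0.4]
finger_gap: 0.0296
```

>>> {"name": "drive_tool", "arguments": {
  "steps": "0 0 0 0 0 0;0 0 0 0 0 0;0 0 0 0 0 0"
}}

```text
clock: 19.3
tool_pos: [0.4334, 0.2281, 0.1707]
ee_rot: [[1.0, 0.004, -0.027], [0.027, 0.001, 1.0], [0.004, -1.0, 0.001]]
force: [0.5, -0.6, -0.1]
finger_gap: 0.0299
```

```bash
python3 look.py w12
```

```text
19.3 [0.4334 0.2281 0.1707] [[1.0, 0.004, -0.027], [0.027, 0.001, 1.0], [0.004, -1.0, 0.001]] 0.02989903979928648
```

View pics/w12.png

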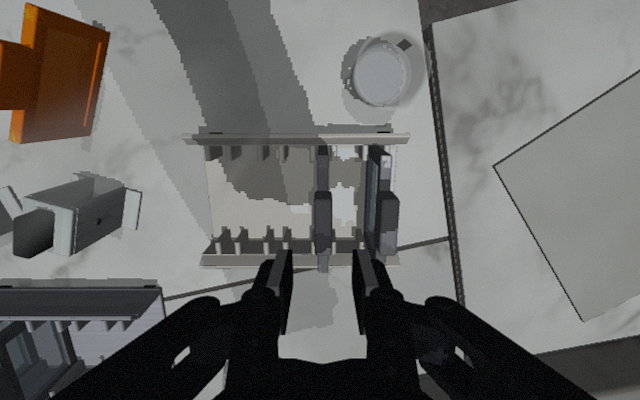

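>>> {"name": "drive_tool", "arguments": {
  "steps": "0 0.2 0 0 0 0;0 0.2 0 0 0 0;0 0.15 0 0 0 0;0 0.05 0 0 0 0;0 0 0 0 0 0;0 0 0 0 0 0;0 0 0 0 0 0"
}}

```text
clock: 19.93
tool_pos: [0.433, 0.2285, 0.0982]
ee_rot: [[1.0, 0.003, -0.028], [0.028, 0.001, 1.0], [0.003, -1.0, 0.001]]
force: [-1.0, -0.2, 0.4]
finger_gap: 0.0297
```

>>> {"name": "drive_tool", "arguments": {
  "steps": "0 0 0 0 0 0;0 0 0 0 0 0;0 0 0 0 0 0;0 0 0 0 0 0;0 0 0 0 0 0",
  "hand": 0
}}

```text
clock: 20.35
tool_pos: [0.433, 0.2286, 0.0981]
ee_rot: [[1.0, 0.004, -0.028], [0.028, 0.001, 1.0], [0.004, -1.0, 0.001]]
force: [0.3, -0.4, 6.2]
finger_gap: 0.0115
```

>>> {"name": "drive_tool", "arguments": {
  "steps": "0 -0.1 0 0 0 0;0 -0.2 0 0 0 0;0 -0.2 0 0 0 0;0 -0.2 0 0 0 0;0 -0.3 0 0 0 0;0 -0.3 0 0 0 0;0 0 0 0 0 0"
}}

```text
clock: 20.93
tool_pos: [0.4342, 0.229, 0.2607]
ee_rot: [[1.0, 0.012, -0.028], [0.028, 0.004, 1.0], [0.012, -1.0, 0.004]]
force: [1.3, 0.3, -0.1]
finger_gap: 0.0114
```

>>> {"name": "drive_tool", "arguments": {
  "steps": "0.1817 0 -0.2794 0 0 0;0.1817 0 -0.2794 0 0 0;0.1817 0 -0.2794 0 0 0;0.1817 0 -0.2794 0 0 0;0.1817 0 -0.2794 0 0 0;0.1817 0 -0.2794 0 0 0;0.1817 0 -0.2794 0 0 0;0 0.25 0 0 0 0;0 0.25 0 0 0 0;0 0.2 0 0 0 0;0 0.1 0 0 0 0;0 0 0 0 0 0"
}}

```text
clock: 21.93
tool_pos: [0.5878, -0.002, 0.1517]
ee_rot: [[1.0, -0.009, -0.028], [0.028, 0.001, 1.0], [-0.009, -1.0, 0.001]]
force: [-0.9, 0.1, -2.0]
finger_gap: 0.0113
```

>>> {"name": "drive_tool", "arguments": {
  "steps": "0 0 0 0 0 0;0 0 0 0 0 0;0 0 0 0 0 0"
}}

```text
clock: 22.18
tool_pos: [0.592, -0.0022, 0.159]
ee_rot: [[1.0, 0.004, -0.028], [0.028, -0.001, 1.0], [0.004, -1.0, -0.001]]
force: [0.3, 1.4, -1.3]
finger_gap: 0.0111
```

```bash
python3 look.py w13; python3 - <<'E'
import cv2
im=cv2.imread('pics/w13.png'); cv2.imwrite('pics/w13c.png',cv2.resize(im[110:270,222:422],None,fx=4,fy=4,interpolation=cv2.INTER_CUBIC))
E
```

```text
22.1833 [ 0.592  -0.0022  0.159 ] [[1.0, 0.004, -0.028], [0.028, -0.001, 1.0], [0.004, -1.0, -0.001]] 0.011104999617625812
```

View pics/w13c.png

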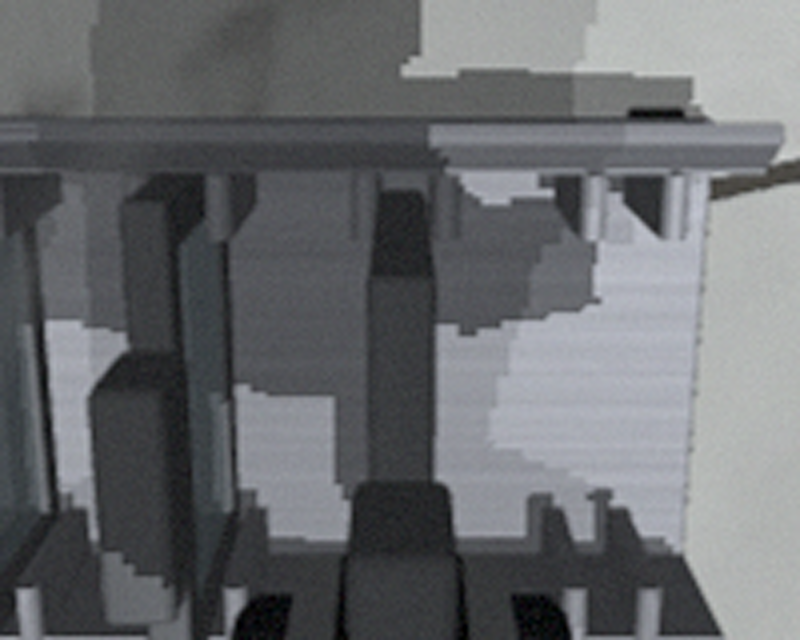

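>>> {"name": "drive_tool", "arguments": {
  "steps": "0 0.1 0.004 0 0 0;0 0.1 0 0 0 0;0 0.1 0 0 0 0;0 0.08 0 0 0 0;0 0.06 0 0 0 0;0 0.04 0 0 0 0;0 0.02 0 0 0 0;0 0.02 0 0 0 0;0 0 0 0 0 0;0 0 0 0 0 0;0 0 0 0 0 0"
}}

```text
clock: 23.15
tool_pos: [0.5931, -0.0019, 0.0981]
ee_rot: [[1.0, 0.007, -0.028], [0.028, -0.0, 1.0], [0.007, -1.0, -0.001]]
force: [0.5, 0.5, 15.0]
finger_gap: 0.0113
```

Seated at .0981. Release.

>>> {"name": "drive_tool", "arguments": {
  "steps": "0 -0.02 0 0 0 0;0 0 0 0 0 0;0 0 0 0 0 0;0 0 0 0 0 0;0 0 0 0 0 0;0 -0.1 0 0 0 0;0 -0.2 0 0 0 0;0 -0.2 0 0 0 0;0 -0.3 0 0 0 0;0 -0.3 0 0 0 0;0 0 0 0 0 0;0 0 0 0 0 0",
  "hand": 0.35
}}

```text
clock: 24.15
tool_pos: [0.5926, -0.002, 0.2329]
ee_rot: [[1.0, 0.008, -0.028], [0.028, -0.001, 1.0], [0.008, -1.0, -0.001]]
force: [-0.4, -0.6, 0.3]
finger_gap: 0.0299
```

>>> {"name": "drive_tool", "arguments": {
  "steps": "-0.1591 0 0.2885 0 0 0;-0.1591 0 0.2885 0 0 0;-0.1591 0 0.2885 0 0 0;-0.1591 0 0.2885 0 0 0;-0.1591 0 0.2885 0 0 0;-0.1591 0 0.2885 0 0 0;-0.1591 0 0.2885 0 0 0;-0.1591 0 0.2885 0 0 0;0 0.25 0 0 0 0;0 0.25 0 0 0 0;0 0 0 0 0 0;0 0 0 0 0 0"
}}

```text
clock: 25.15
tool_pos: [0.4276, 0.2697, 0.165]
ee_rot: [[1.0, -0.007, -0.028], [0.028, -0.003, 1.0], [-0.007, -1.0, -0.003]]
force: [0.2, 0.2, 0.5]
finger_gap: 0.0298
```

>>> {"name": "drive_tool", "arguments": {
  "steps": "0 0 0 0 0 0;0 0 0 0 0 0;0 0 0 0 0 0"
}}

```text
clock: 25.4
tool_pos: [0.4321, 0.271, 0.1707]
ee_rot: [[1.0, 0.004, -0.027], [0.027, 0.002, 1.0], [0.004, -1.0, 0.002]]
force: [-0.5, 0.5, 0.6]
finger_gap: 0.0297
```

```bash
python3 look.py w14
```

```text
25.4 [0.4321 0.271  0.1707] [[1.0, 0.004, -0.027], [0.027, 0.002, 1.0], [0.004, -1.0, 0.002]] 0.029657744104625995
```

View pics/w14.png

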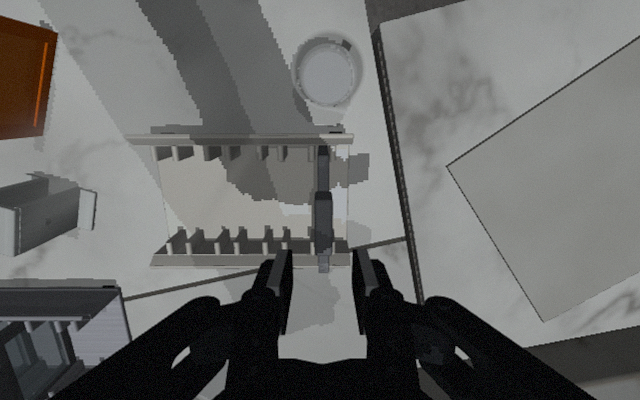

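>>> {"name": "drive_tool", "arguments": {
  "steps": "0 0.2 0 0 0 0;0 0.2 0 0 0 0;0 0.15 0 0 0 0;0 0.05 0 0 0 0;0 0 0 0 0 0;0 0 0 0 0 0;0 0 0 0 0 0"
}}

```text
clock: 26.03
tool_pos: [0.4316, 0.2713, 0.0982]
ee_rot: [[1.0, 0.003, -0.028], [0.028, 0.001, 1.0], [0.003, -1.0, 0.001]]
force: [1.1, 0.4, 0.3]
finger_gap: 0.0297
```

>>> {"name": "drive_tool", "arguments": {
  "steps": "0 0 0 0 0 0;0 0 0 0 0 0;0 0 0 0 0 0;0 0 0 0 0 0;0 0 0 0 0 0",
  "hand": 0
}}

```text
clock: 26.45
tool_pos: [0.4316, 0.2715, 0.0981]
ee_rot: [[1.0, 0.003, -0.028], [0.028, 0.002, 1.0], [0.003, -1.0, 0.002]]
force: [0.2, -0.4, 5.8]
finger_gap: 0.0112
```

>>> {"name": "drive_tool", "arguments": {
  "steps": "0 -0.1 0 0 0 0;0 -0.2 0 0 0 0;0 -0.2 0 0 0 0;0 -0.2 0 0 0 0;0 -0.3 0 0 0 0;0 -0.3 0 0 0 0;0 0 0 0 0 0"
}}

```text
clock: 27.03
tool_pos: [0.4328, 0.2719, 0.2608]
ee_rot: [[1.0, 0.011, -0.028], [0.028, 0.005, 1.0], [0.012, -1.0, 0.005]]
force: [-0.1, 1.0, 0.4]
finger_gap: 0.0117
```

>>> {"name": "drive_tool", "arguments": {
  "steps": "0.1826 0 -0.2807 0 0 0;0.1826 0 -0.2807 0 0 0;0.1826 0 -0.2807 0 0 0;0.1826 0 -0.2807 0 0 0;0.1826 0 -0.2807 0 0 0;0.1826 0 -0.2807 0 0 0;0.1826 0 -0.2807 0 0 0;0 0.25 0 0 0 0;0 0.25 0 0 0 0;0 0.2 0 0 0 0;0 0.1 0 0 0 0;0 0 0 0 0 0"
}}

```text
clock: 28.03
tool_pos: [0.5871, 0.0394, 0.1516]
ee_rot: [[1.0, -0.009, -0.028], [0.028, 0.0, 1.0], [-0.009, -1.0, 0.001]]
force: [-0.3, -0.2, -0.8]
finger_gap: 0.0111
```

>>> {"name": "drive_tool", "arguments": {
  "steps": "0 0 0 0 0 0;0 0 0 0 0 0;0 0 0 0 0 0"
}}

```text
clock: 28.28
tool_pos: [0.5915, 0.0396, 0.1589]
ee_rot: [[1.0, 0.004, -0.028], [0.028, -0.0, 1.0], [0.004, -1.0, -0.0]]
force: [1.1, 0.3, -0.2]
finger_gap: 0.0113
```

```bash
python3 look.py w15; python3 - <<'E'
import cv2
im=cv2.imread('pics/w15.png'); cv2.imwrite('pics/w15c.png',cv2.resize(im[110:270,222:422],None,fx=4,fy=4,interpolation=cv2.INTER_CUBIC))
E
```

```text
28.2833 [0.5915 0.0396 0.1589] [[1.0, 0.004, -0.028], [0.028, -0.0, 1.0], [0.004, -1.0, -0.0]] 0.011262982674017173
```

View pics/w15c.png

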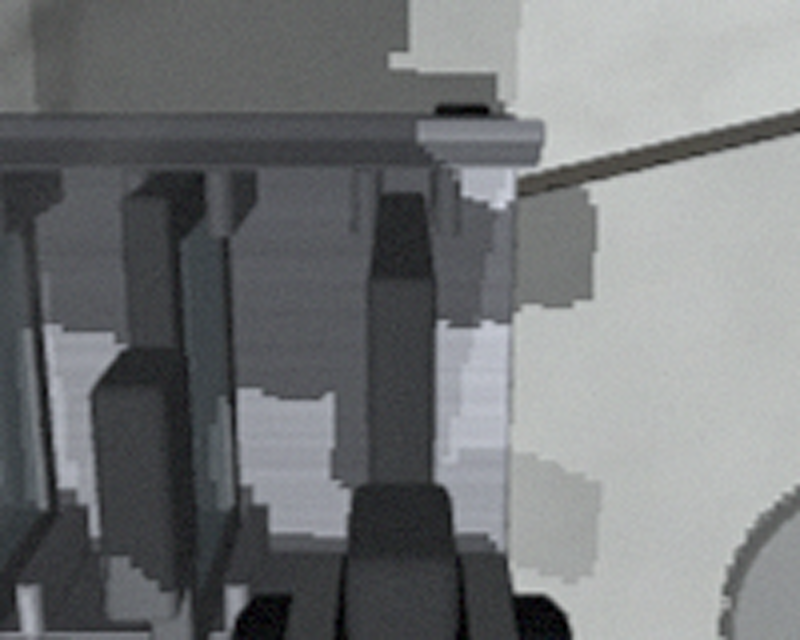

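>>> {"name": "drive_tool", "arguments": {
  "steps": "0 0.1 0.004 0 0 0;0 0.1 0 0 0 0;0 0.1 0 0 0 0;0 0.08 0 0 0 0;0 0.06 0 0 0 0;0 0.04 0 0 0 0;0 0.02 0 0 0 0;0 0.02 0 0 0 0;0 0 0 0 0 0;0 0 0 0 0 0;0 0 0 0 0 0"
}}

```text
clock: 29.25
tool_pos: [0.5917, 0.0398, 0.0982]
ee_rot: [[1.0, 0.005, -0.028], [0.028, -0.0, 1.0], [0.005, -1.0, -0.0]]
force: [-0.9, 0.3, 12.4]
finger_gap: 0.0114
```

>>> {"name": "drive_tool", "arguments": {
  "steps": "0 -0.02 0 0 0 0;0 0 0 0 0 0;0 0 0 0 0 0;0 0 0 0 0 0;0 0 0 0 0 0;0 -0.1 0 0 0 0;0 -0.2 0 0 0 0;0 -0.2 0 0 0 0;0 -0.3 0 0 0 0;0 -0.3 0 0 0 0;0 0 0 0 0 0;0 0 0 0 0 0",
  "hand": 0.35
}}

```text
clock: 30.25
tool_pos: [0.5921, 0.0398, 0.2329]
ee_rot: [[1.0, 0.008, -0.028], [0.028, -0.0, 1.0], [0.008, -1.0, -0.001]]
force: [0.9, -0.4, -1.3]
finger_gap: 0.03
```

>>> {"name": "drive_tool", "arguments": {
  "steps": "-0.24 0 -0.16 0 0 0;-0.24 0 -0.16 0 0 0;-0.24 0 -0.16 0 0 0;-0.24 -0.06 -0.16 0 0 0;0 -0.06 0 0 0 0;0 0 0 0 0 0;0 0 0 0 0 0;0 0 0 0 0 0"
}}

```text
clock: 30.92
tool_pos: [0.4777, -0.0397, 0.2421]
ee_rot: [[1.0, -0.0, -0.028], [0.028, 0.0, 1.0], [-0.0, -1.0, 0.0]]
force: [0.6, -0.5, -0.3]
finger_gap: 0.0298
```

```bash
python3 look.py w16 clamp_1:0 clamp_1_crown:.064; python3 - <<'E'
from h import *
im=manip.capture('top'); cv2.imwrite('pics/top2.png',cv2.resize(im[90:310,190:490,::-1],None,fx=2.6,fy=2.6))
C=cam('top');print([(round(d['p'],2),np.round(atz(C,d['xy'],.0),3)) for d in manip.spot_point('clamp_1','top')])
E
```

```text
30.9167 [ 0.4777 -0.0397  0.2421] [[1.0, -0.0, -0.028], [0.028, 0.0, 1.0], [-0.0, -1.0, 0.0]] 0.02980407054945588
clamp_1 [(0.83, [277.0, 165.0], [0.4665, -0.0931]), (0.78, [372.0, 153.0], [0.4495, 0.0156])]
clamp_1_crown [(0.84, [388.0, 161.0], [0.449, 0.0205])]
[(0.89, array([0.446, 0.018, 0.   ]))]
```

View pics/w16.png

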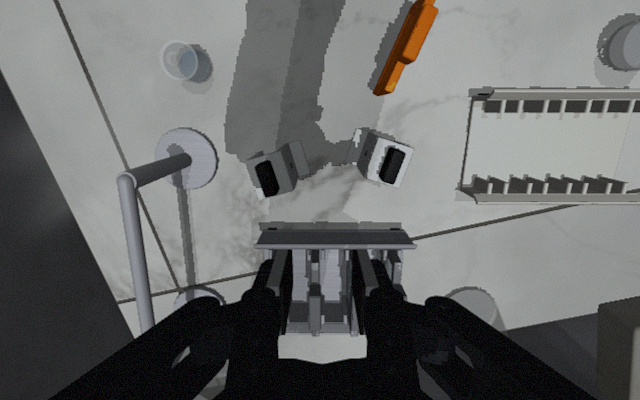

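View pics/top2.png

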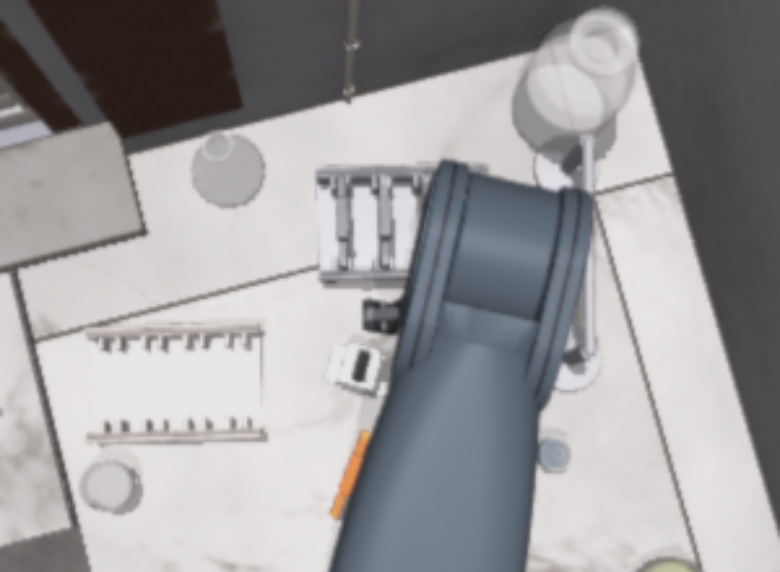

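```bash
python3 - <<'E'
import cv2
im=cv2.imread('pics/w16.png'); cv2.imwrite('pics/w16c.png',cv2.resize(im[115:215,235:425],None,fx=4.2,fy=4.2,interpolation=cv2.INTER_CUBIC))
E
```

```text
(no output)
```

View pics/w16c.png

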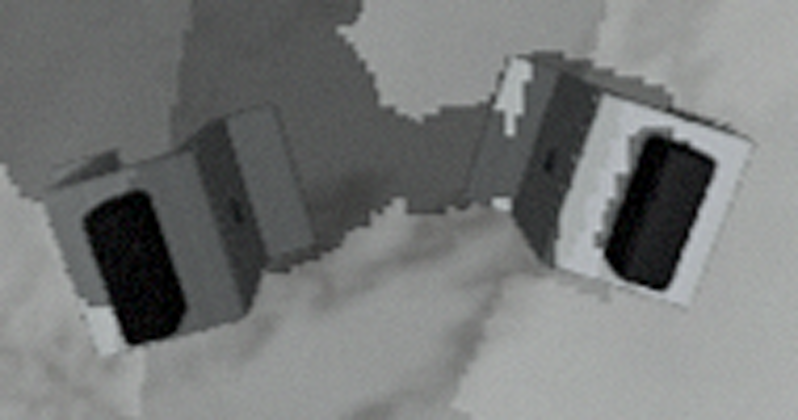

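```bash
python3 - <<'E'
from h import *
import pickle
C=pickle.load(open('pics/w16.pkl','rb'))
f=lambda p,z:atz(C,(p[0]/4.2-.38+235,p[1]/4.2-.38+115),z)
for n,cs,tab in [('P',[(45,197),(195,152),(245,318),(102,355)],[(118,197),(155,335)]),('Q',[(603,93),(755,145),(688,308),(555,266)],[(680,142),(642,285)])]:
    P=np.array([f(c,.069) for c in cs]); print(n,P.mean(0).round(4),[np.linalg.norm(P[i]-P[i-1]).round(4) for i in range(4)],
     [np.degrees(np.arctan2(*(b-a)[[1,0]])).round(1) for a,b in [(P[0],P[3]),(P[1],P[2])]],[np.degrees(np.arctan2(*(b-a)[[1,0]])).round(1)-90 for a,b in [(P[0],P[1]),(P[3],P[2])]])
    t=[f(c,.09) for c in tab]; print('tab',((t[0]+t[1])/2).round(4),np.linalg.norm(t[1]-t[0]).round(4),np.degrees(np.arctan2(*(t[1]-t[0])[[1,0]])).round(1))
E
```

```text
P [ 0.465  -0.0908  0.069 ] [np.float64(0.0379), np.float64(0.0351), np.float64(0.0389), np.float64(0.0343)] [np.float64(17.6), np.float64(16.4)] [np.float64(18.0), np.float64(16.400000000000006)]
tab [ 0.4628 -0.0895  0.09  ] 0.03 13.5
Q [0.4501 0.0211 0.069 ] [np.float64(0.0392), np.float64(0.0357), np.float64(0.0386), np.float64(0.0321)] [np.float64(-11.4), np.float64(-16.5)] [np.float64(-16.599999999999994), np.float64(-16.0)]
tab [0.4487 0.0188 0.09  ] 0.0303 -9.6
```

```bash
python3 - <<'E'
from h import *
import pickle
C=pickle.load(open('pics/w3.pkl','rb'))
a,b=atz(C,(93,12),.12),atz(C,(138,268),.12);print(a.round(4),b.round(4),np.linalg.norm(a-b),np.degrees(np.arctan2(*(b-a)[[1,0]])))
for n,col in[('w9',0),('w16',0),('w3',0)]:
    im=cv2.imread(f'pics/{n}.png'); C=pickle.load(open(f'pics/{n}.pkl','rb'))
    # detect bar by projecting line perpendicular
    m=np.array([.5625,-.196,.12]);R=np.radians(2)
    out=[]
    for s in np.linspace(-.07,.09,9):
        p=m+s*np.array([1,np.tan(R),0]); uv=proj(C,p)[0]
        out.append(uv.round(1).tolist())
    print(n,out)
E
python3 - <<'E'
import cv2
im=cv2.imread('pics/w9.png'); cv2.imwrite('pics/w9c.png',cv2.resize(im[0:290,120:270],None,fx=2,fy=2,interpolation=cv2.INTER_CUBIC))
E
```

```text
[ 0.4594 -0.1933  0.12  ] [ 0.6631 -0.1969  0.12  ] 0.20377127988998786 -1.0019914552220692
w9 [[164.0, 50.0], [168.6, 81.5], [173.1, 111.4], [177.3, 139.6], [181.2, 166.4], [185.0, 191.8], [188.6, 215.9], [192.0, 238.9], [195.2, 260.8]]
w16 [[127.6, 218.3], [132.2, 241.0], [136.5, 262.7], [140.7, 283.5], [144.8, 303.4], [148.6, 322.5], [152.3, 340.7], [155.9, 358.3], [159.3, 375.1]]
w3 [[95.8, 62.6], [102.3, 91.2], [108.6, 118.4], [114.5, 144.3], [120.2, 169.0], [125.6, 192.6], [130.7, 215.1], [135.7, 236.7], [140.4, 257.4]]
```

View pics/w9c.png

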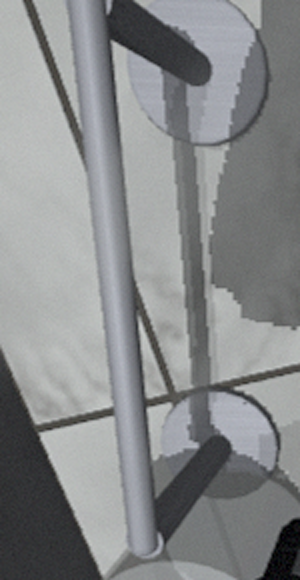

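```bash
python3 - <<'E'
from h import *
import pickle
C=pickle.load(open('pics/w9.pkl','rb'))
for u in [(164,2),(175.5,135),(184,205),(191.5,265)]: print(atz(C,u,.12).round(4))
im=cv2.imread('pics/w3.png'); cv2.imwrite('pics/w3d.png',cv2.resize(im[0:290,60:210],None,fx=2,fy=2,interpolation=cv2.INTER_CUBIC))
C=cam('top'); print([atz(C,u,.12).round(4) for u in [(416,142),(412,227)]])
C=cam('side'); print([atz(C,u,.12).round(4) for u in [(461,182),(427,258)]])
E
```

```text
[ 0.4641 -0.1947  0.12  ]
[ 0.5492 -0.1973  0.12  ]
[ 0.6034 -0.1969  0.12  ]
[ 0.6565 -0.1964  0.12  ]
[array([ 0.6696, -0.1968,  0.12  ]), array([ 0.457 , -0.1832,  0.12  ])]
[array([ 0.6585, -0.1976,  0.12  ]), array([ 0.4512, -0.1963,  0.12  ])]
```

View pics/w3d.png

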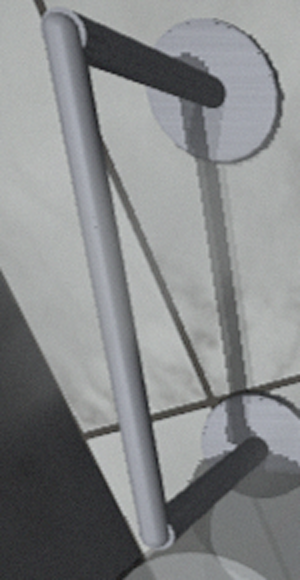

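>>> {"name": "drive_tool", "arguments": {
  "steps": "-0.061 0 -0.2046 0 0 0;-0.061 0 -0.2046 0 0 0;0 0 0 0 -0.0139 0;0 0 0 0 -0.0139 0;0 0 0 0 -0.0139 0;0 0.25 0 0 0 0;0 0.25 0 0 0 0;0 0.2 0 0 0 0;0 0 0 0 0 0;0 0 0 0 0 0;0 0 0 0 0 0;0 0 0 0 0 0"
}}

```text
clock: 32.17
tool_pos: [0.4654, -0.09, 0.161]
ee_rot: [[0.958, 0.004, -0.286], [0.286, -0.001, 0.958], [0.003, -1.0, -0.002]]
force: [0.3, -0.3, 0.5]
finger_gap: 0.0301
```

```bash
python3 look.py w17;  python3 - <<'E'
import cv2
im=cv2.imread('pics/w17.png'); cv2.imwrite('pics/w17c.png',cv2.resize(im[110:300,222:422],None,fx=4,fy=3.1,interpolation=cv2.INTER_CUBIC))
E
```

```text
32.1667 [ 0.4654 -0.09    0.161 ] [[0.958, 0.004, -0.286], [0.286, -0.001, 0.958], [0.003, -1.0, -0.002]] 0.03013914426438402
```

View pics/w17.png

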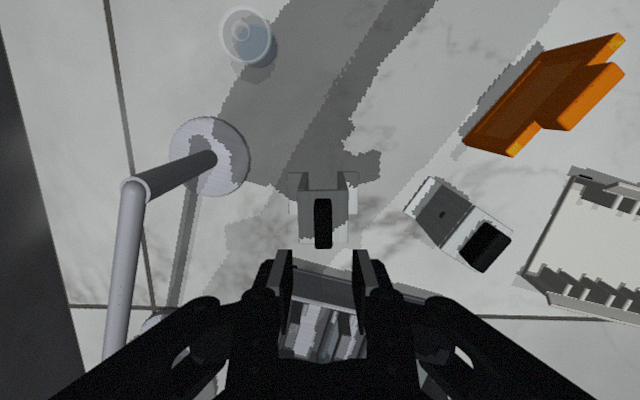

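```bash
python3 - <<'E'
from h import *
import pickle
C=pickle.load(open('pics/w17.pkl','rb'))
o=manip.get_obs();R=np.array(o['ee_rot']);t=np.array(o['tool_pos'])
for r in(199,247): print((R.T@(atz(C,(323,r),.09)-t)).round(4))
E
```

```text
[-0.0209  0.071  -0.0008]
[ 0.0119  0.0711 -0.0007]
```

>>> {"name": "drive_tool", "arguments": {
  "steps": "-0.035 0.2 0 0 0 0;0 0.2 0 0 0 0;0 0.1 0 0 0 0;0 0.025 0 0 0 0;0 0 0 0 0 0;0 0 0 0 0 0;0 0 0 0 0 0"
}}

```text
clock: 32.8
tool_pos: [0.4611, -0.0913, 0.0974]
ee_rot: [[0.958, 0.003, -0.286], [0.286, -0.001, 0.958], [0.003, -1.0, -0.002]]
force: [-0.6, -0.4, -0.5]
finger_gap: 0.0299
```

>>> {"name": "drive_tool", "arguments": {
  "steps": "0 0 0 0 0 0;0 0 0 0 0 0;0 0 0 0 0 0;0 0 0 0 0 0;0 0 0 0 0 0",
  "hand": 0
}}

```text
clock: 33.22
tool_pos: [0.461, -0.0913, 0.0972]
ee_rot: [[0.958, 0.003, -0.286], [0.286, -0.001, 0.958], [0.003, -1.0, -0.002]]
force: [0.6, -0.1, 5.3]
finger_gap: 0.0111
```

>>> {"name": "drive_tool", "arguments": {
  "steps": "0 -0.1 0 0 0 0;0 -0.2 0 0 0 0;0 -0.2 0 0 0 0;0 -0.2 0 0 0 0;0 -0.3 0 0 0 0;0 -0.3 0 0 0 0;0 0 0 0 0 0;0 0 0 0 0 0;0 0 0 0 0 0"
}}

```text
clock: 33.97
tool_pos: [0.4595, -0.0907, 0.2513]
ee_rot: [[0.958, -0.001, -0.286], [0.286, 0.0, 0.958], [-0.001, -1.0, 0.001]]
force: [-0.6, -0.4, -2.0]
finger_gap: 0.011
```

```bash
python3 look.py w18
```

```text
33.9667 [ 0.4595 -0.0907  0.2513] [[0.958, -0.001, -0.286], [0.286, 0.0, 0.958], [-0.001, -1.0, 0.001]] 0.011012073370079827
```

View pics/w18.png

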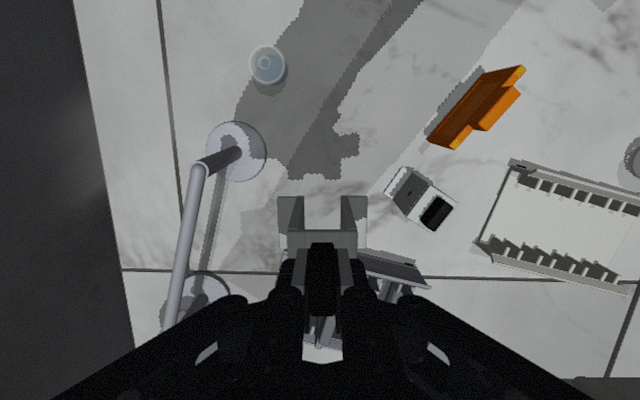

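>>> {"name": "drive_tool", "arguments": {
  "steps": "0 -0.1 0 0 0.0163 0;0 -0.05 0 0 0.0163 0;0 0 0 0 0.0163 0;0.218 0 -0.1695 0 0 0;0.218 0 -0.1695 0 0 0;0.218 0 -0.1695 0 0 0;0.218 0 -0.1695 0 0 0;0.218 0 -0.1695 0 0 0;0 0 0 0 0 0;0 0 0 0 0 0;0 0 0 0 0 0;0 0 0 0 0 0"
}}

```text
clock: 35.02
tool_pos: [0.5878, -0.1939, 0.2694]
ee_rot: [[1.0, -0.001, 0.017], [-0.017, 0.001, 1.0], [-0.001, -1.0, 0.001]]
force: [-0.0, -1.4, -0.5]
finger_gap: 0.0109
```

```bash
python3 look.py w19;  python3 - <<'E'
from h import *
im=manip.capture('side'); cv2.imwrite('pics/side3.png',im[:,:,::-1][60:310,280:560].repeat(2,0).repeat(2,1))
E
```

```text
35.0167 [ 0.5878 -0.1939  0.2694] [[1.0, -0.001, 0.017], [-0.017, 0.001, 1.0], [-0.001, -1.0, 0.001]] 0.010899537064644277
```

View pics/w19.png

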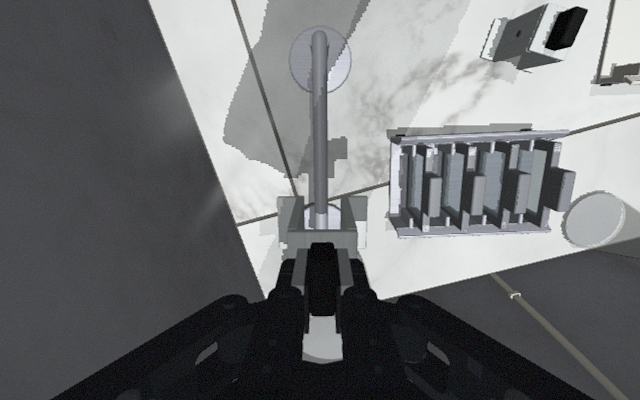

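View pics/side3.png

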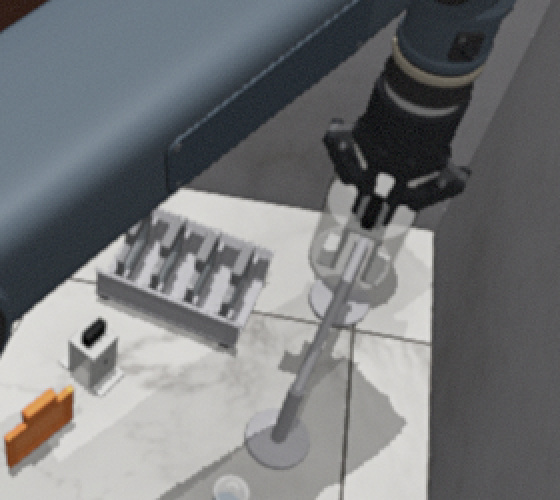

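>>> {"name": "drive_tool", "arguments": {
  "steps": "0 0.15 0 0 0 0;0 0.15 0 0 0 0;0 0.15 0 0 0 0;0 0.15 0 0 0 0;0 0.13 0 0 0 0;0 0.1 0 0 0 0;0 0 0 0 0 0;0 0 0 0 0 0;0 0 0 0 0 0"
}}

```text
clock: 35.87
tool_pos: [0.5892, -0.1948, 0.1717]
ee_rot: [[1.0, 0.002, 0.017], [-0.017, -0.001, 1.0], [0.002, -1.0, -0.001]]
force: [0.1, -0.4, -1.0]
finger_gap: 0.0113
```

```bash
python3 look.py w20;  python3 - <<'E'
from h import *
im=manip.capture('side'); cv2.imwrite('pics/side4.png',im[:,:,::-1][60:310,280:560].repeat(2,0).repeat(2,1))
E
```

```text
35.8667 [ 0.5892 -0.1948  0.1717] [[1.0, 0.002, 0.017], [-0.017, -0.001, 1.0], [0.002, -1.0, -0.001]] 0.011275569400151843
```

View pics/w20.png

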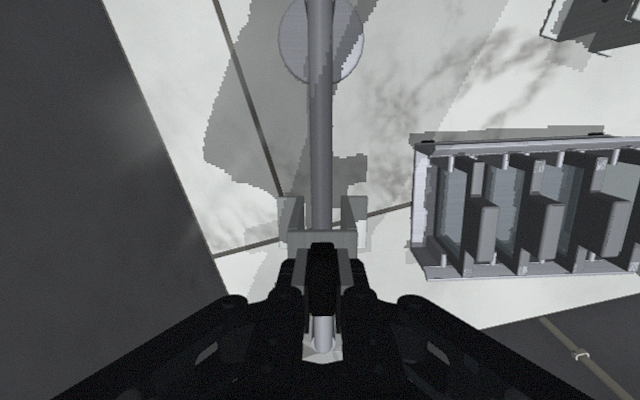

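View pics/side4.png

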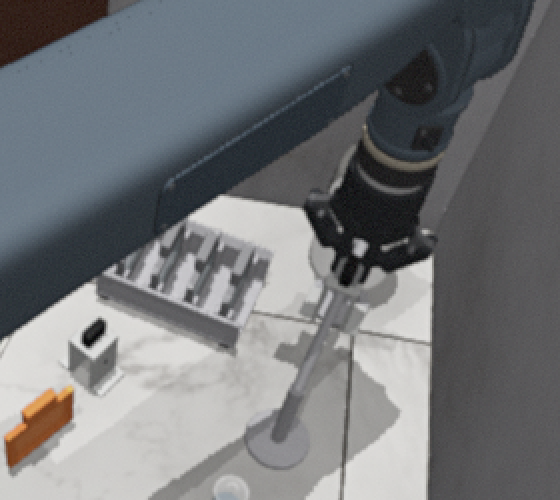

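Astride, legs either side. Lower the last 12 mm.

>>> {"name": "drive_tool", "arguments": {
  "steps": "0 0.04 0 0 0 0;0 0.04 0 0 0 0;0 0.02 0 0 0 0;0 0 0 0 0 0;0 0 0 0 0 0;0 0 0 0 0 0"
}}

```text
clock: 36.47
tool_pos: [0.5892, -0.195, 0.1592]
ee_rot: [[1.0, 0.001, 0.017], [-0.017, -0.001, 1.0], [0.001, -1.0, -0.001]]
force: [-1.6, 0.7, 5.1]
finger_gap: 0.0109
```

Contact at the predicted height. Release and lift.

>>> {"name": "drive_tool", "arguments": {
  "steps": "0 0 0 0 0 0;0 0 0 0 0 0;0 0 0 0 0 0;0 0 0 0 0 0;0 0 0 0 0 0;0 -0.1 0 0 0 0;0 -0.2 0 0 0 0;0 -0.2 0 0 0 0;0 -0.3 0 0 0 0;0 0 0 0 0 0;0 0 0 0 0 0;0 0 0 0 0 0",
  "hand": 0.35
}}

```text
clock: 37.47
tool_pos: [0.5892, -0.195, 0.255]
ee_rot: [[1.0, 0.002, 0.017], [-0.017, -0.001, 1.0], [0.002, -1.0, -0.001]]
force: [-0.1, 0.2, -0.2]
finger_gap: 0.03
```

```bash
python3 look.py w21 clamp_1:0;
```

```text
37.4667 [ 0.5892 -0.195   0.255 ] [[1.0, 0.002, 0.017], [-0.017, -0.001, 1.0], [0.002, -1.0, -0.001]] 0.030011136743938287
clamp_1 [(0.94, [321.0, 189.0], [0.6096, -0.1979]), (0.58, [494.0, 12.0], [0.4218, -0.0136])]
```

View pics/w21.png

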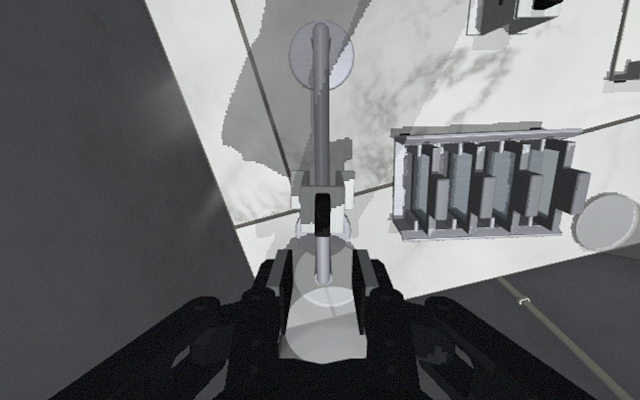

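>>> {"name": "drive_tool", "arguments": {
  "steps": "-0.185 0 0.2538 0 0 0;-0.185 0 0.2538 0 0 0;-0.185 0 0.2538 0 0 0;-0.185 0 0.2538 0 0 0;-0.185 0 0.2538 0 0 0;-0.185 0 0.2538 0 0 0;0 0 0 0 0 0;0 0 0 0 0 0;0 0 0 0 0 0"
}}

```text
clock: 38.32
tool_pos: [0.4587, -0.0098, 0.2531]
ee_rot: [[1.0, -0.001, 0.017], [-0.017, -0.0, 1.0], [-0.001, -1.0, -0.0]]
force: [-0.6, -0.6, 0.4]
finger_gap: 0.0298
```

```bash
python3 look.py w22 clamp_1:0;python3 - <<'E'
import cv2
im=cv2.imread('pics/w22.png'); cv2.imwrite('pics/w22c.png',cv2.resize(im[80:240,220:420],None,fx=4,fy=3.7,interpolation=cv2.INTER_CUBIC))
E
```

```text
38.3167 [ 0.4587 -0.0098  0.2531] [[1.0, -0.001, 0.017], [-0.017, -0.0, 1.0], [-0.001, -1.0, -0.0]] 0.029791889751781597
clamp_1 [(0.97, [318.0, 144.0], [0.4226, -0.015]), (0.96, [162.0, 305.0], [0.6375, -0.2349]), (0.74, [123.0, 311.0], [0.6472, -0.2898])]
```

View pics/w22.png

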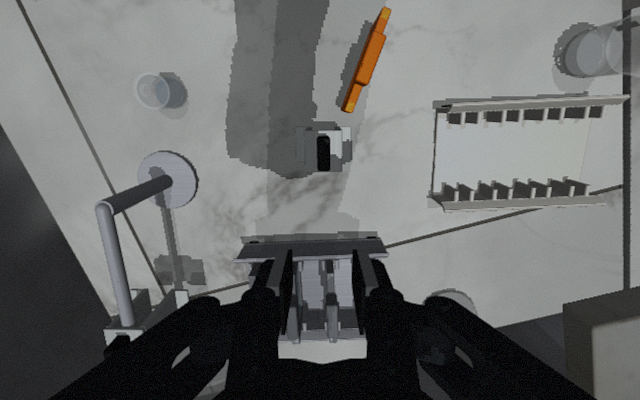

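View pics/w22c.png

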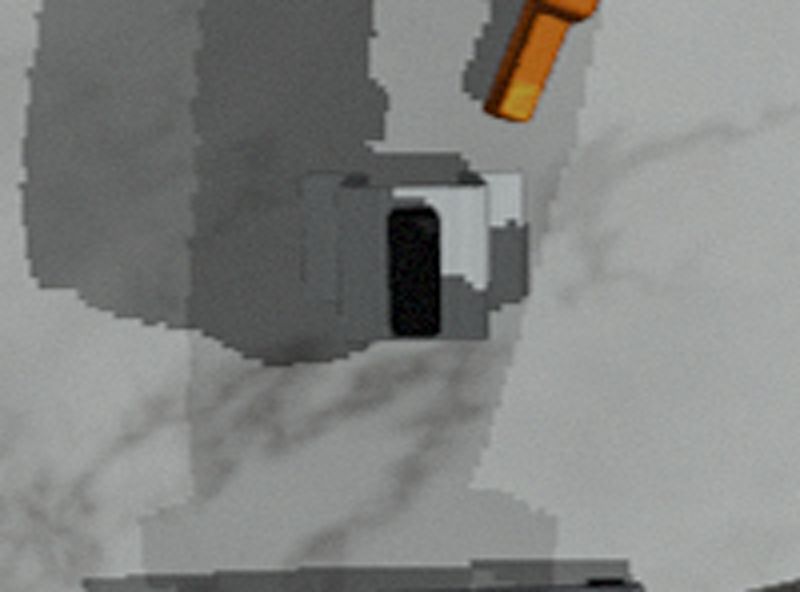

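```bash
python3 - <<'E'
from h import *
import pickle
C=pickle.load(open('pics/w22.pkl','rb'))
o=manip.get_obs();R=np.array(o['ee_rot']);t=np.array(o['tool_pos'])
for u in[(323.3,136.2),(323.3,170.8)]: print((R.T@(atz(C,u,.09)-t)).round(4))
E
```

```text
[-0.0521  0.1634  0.0005]
[-0.0213  0.1634  0.0006]
```

>>> {"name": "drive_tool", "arguments": {
  "steps": "-0.154 0 0.008 0 0 0;-0.154 0 0 0 0 0;0 0.25 0 0 0 0;0 0.25 0 0 0 0;0 0.2 0 0 0 0;0 0 0 0 0 0;0 0 0 0 0 0;0 0 0 0 0 0;0 0 0 0 0 0"
}}

```text
clock: 39.17
tool_pos: [0.4235, -0.0087, 0.1722]
ee_rot: [[1.0, 0.004, 0.018], [-0.018, -0.001, 1.0], [0.004, -1.0, -0.001]]
force: [0.0, -0.2, 0.8]
finger_gap: 0.0299
```

```bash
python3 look.py w23
```

```text
39.1667 [ 0.4235 -0.0087  0.1722] [[1.0, 0.004, 0.018], [-0.018, -0.001, 1.0], [0.004, -1.0, -0.001]] 0.029911422523690553
```

View pics/w23.png

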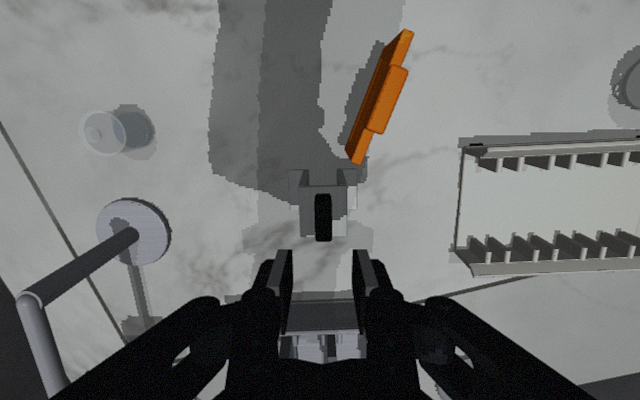

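>>> {"name": "drive_tool", "arguments": {
  "steps": "-0.035 0.2 0 0 0 0;0 0.2 0 0 0 0;0 0.15 0 0 0 0;0 0.06 0 0 0 0;0 0 0 0 0 0;0 0 0 0 0 0;0 0 0 0 0 0"
}}

```text
clock: 39.8
tool_pos: [0.4192, -0.0083, 0.0988]
ee_rot: [[1.0, 0.003, 0.017], [-0.017, -0.001, 1.0], [0.003, -1.0, -0.001]]
force: [-0.2, -0.8, -0.1]
finger_gap: 0.0301
```

>>> {"name": "drive_tool", "arguments": {
  "steps": "0 0 0 0 0 0;0 0 0 0 0 0;0 0 0 0 0 0;0 0 0 0 0 0;0 0 0 0 0 0",
  "hand": 0
}}

```text
clock: 40.22
tool_pos: [0.4192, -0.0083, 0.0986]
ee_rot: [[1.0, 0.004, 0.017], [-0.017, -0.001, 1.0], [0.004, -1.0, -0.001]]
force: [0.6, 0.5, 5.8]
finger_gap: 0.0109
```

>>> {"name": "drive_tool", "arguments": {
  "steps": "0 -0.1 0 0 0 0;0 -0.2 0 0 0 0;0 -0.2 0 0 0 0;0 -0.3 0 0 0 0;0 -0.3 0 0 0 0;0 -0.3 0 0 0 0;0 0 0 0 0 0;0 0 0 0 0 0;0 0 0 0 0 0"
}}

```text
clock: 40.97
tool_pos: [0.4175, -0.0081, 0.2642]
ee_rot: [[1.0, -0.001, 0.018], [-0.018, 0.0, 1.0], [-0.001, -1.0, 0.0]]
force: [0.2, -0.5, -1.8]
finger_gap: 0.0112
```

>>> {"name": "drive_tool", "arguments": {
  "steps": "0.1525 0 -0.2554 0 0 0;0.1525 0 -0.2554 0 0 0;0.1525 0 -0.2554 0 0 0;0.1525 0 -0.2554 0 0 0;0.1525 0 -0.2554 0 0 0;0.1525 0 -0.2554 0 0 0;0 0 0 0 0 0;0 0 0 0 0 0;0 0 0 0 0 0;0 0 0 0 0 0"
}}

```text
clock: 41.8
tool_pos: [0.5234, -0.1927, 0.2639]
ee_rot: [[1.0, -0.002, 0.017], [-0.017, 0.001, 1.0], [-0.002, -1.0, 0.001]]
force: [-0.5, 0.3, -1.0]
finger_gap: 0.0111
```

```bash
python3 look.py w24
```

```text
41.8 [ 0.5234 -0.1927  0.2639] [[1.0, -0.002, 0.017], [-0.017, 0.001, 1.0], [-0.002, -1.0, 0.001]] 0.011107747961563956
```

View pics/w24.png

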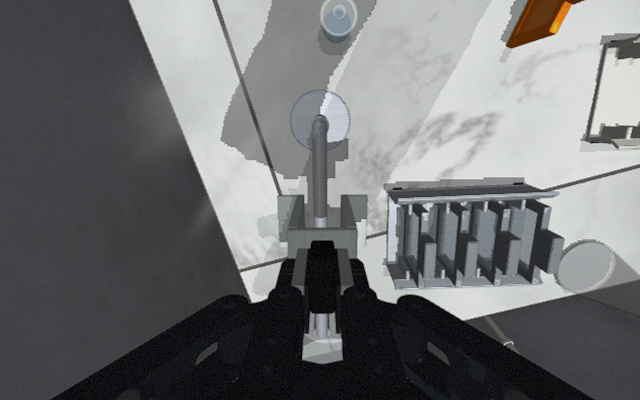

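>>> {"name": "drive_tool", "arguments": {
  "steps": "0 0.15 0 0 0 0;0 0.15 0 0 0 0;0 0.15 0 0 0 0;0 0.15 0 0 0 0;0 0.1 0 0 0 0;0 0.08 0 0 0 0;0 0 0 0 0 0;0 0 0 0 0 0;0 0 0 0 0 0"
}}

```text
clock: 42.6
tool_pos: [0.5248, -0.194, 0.1726]
ee_rot: [[1.0, 0.002, 0.017], [-0.017, -0.001, 1.0], [0.002, -1.0, -0.001]]
force: [0.3, -0.3, -1.1]
finger_gap: 0.0108
```

>>> {"name": "drive_tool", "arguments": {
  "steps": "0 0.04 0 0 0 0;0 0.04 0 0 0 0;0 0.02 0 0 0 0;0 0 0 0 0 0;0 0 0 0 0 0;0 0 0 0 0 0"
}}

```text
clock: 43.1
tool_pos: [0.5248, -0.1941, 0.1606]
ee_rot: [[1.0, 0.002, 0.018], [-0.018, -0.001, 1.0], [0.002, -1.0, -0.001]]
force: [-1.8, 1.5, 5.6]
finger_gap: 0.0108
```

>>> {"name": "drive_tool", "arguments": {
  "steps": "0 0 0 0 0 0;0 0 0 0 0 0;0 0 0 0 0 0;0 0 0 0 0 0;0 0 0 0 0 0;0 -0.1 0 0 0 0;0 -0.2 0 0 0 0;0 -0.2 0 0 0 0;0 -0.3 0 0 0 0;0 0 0 0 0 0;0 0 0 0 0 0;0 0 0 0 0 0",
  "hand": 0.35
}}

```text
clock: 44.1
tool_pos: [0.5246, -0.194, 0.2562]
ee_rot: [[1.0, 0.001, 0.017], [-0.017, -0.001, 1.0], [0.002, -1.0, -0.001]]
force: [0.0, -0.2, -0.2]
finger_gap: 0.0296
```

>>> {"name": "drive_tool", "arguments": {
  "steps": "-0.2 0 0.25 0 0 0;-0.2 0 0.25 0 0 0;-0.2 0 0.25 0 0 0;-0.2 0 0.25 0 0 0;-0.2 0 0.25 0 0 0;-0.2 0 0.25 0 0 0;-0.2 0 0.25 0 0 0;-0.2 0 0.25 0 0 0;-0.1 0 0.25 0 0 0;-0.1 0 0.25 0 0 0;0 0 0 0 0 0;0 0 0 0 0 0"
}}

```text
clock: 45.1
tool_pos: [0.3123, 0.111, 0.2541]
ee_rot: [[1.0, -0.002, 0.012], [-0.012, -0.001, 1.0], [-0.002, -1.0, -0.001]]
force: [0.3, 0.2, -0.2]
finger_gap: 0.0299
```

```bash
python3 - <<'E'
from h import *
im=manip.capture('top'); cv2.imwrite('pics/top5.png',cv2.resize(im[90:310,190:490,::-1],None,fx=2.6,fy=2.6,interpolation=cv2.INTER_CUBIC))
im=manip.capture('side'); cv2.imwrite('pics/side5.png',cv2.resize(im[80:330,170:510,::-1],None,fx=2.3,fy=2.3,interpolation=cv2.INTER_CUBIC))
o=manip.get_obs();print(o['tool_pos'],o['clock'])
E
```

```text
[0.31336292 0.10946877 0.25433665] 45.2
```

View pics/top5.png

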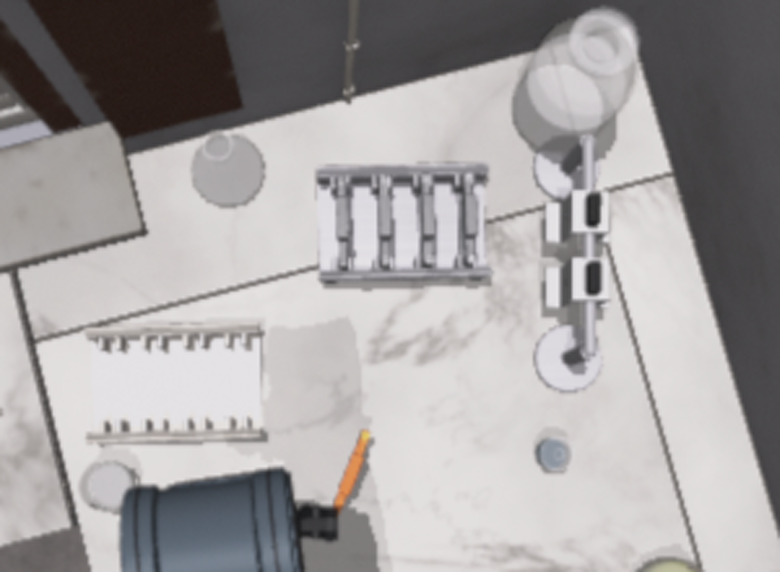

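View pics/side5.png

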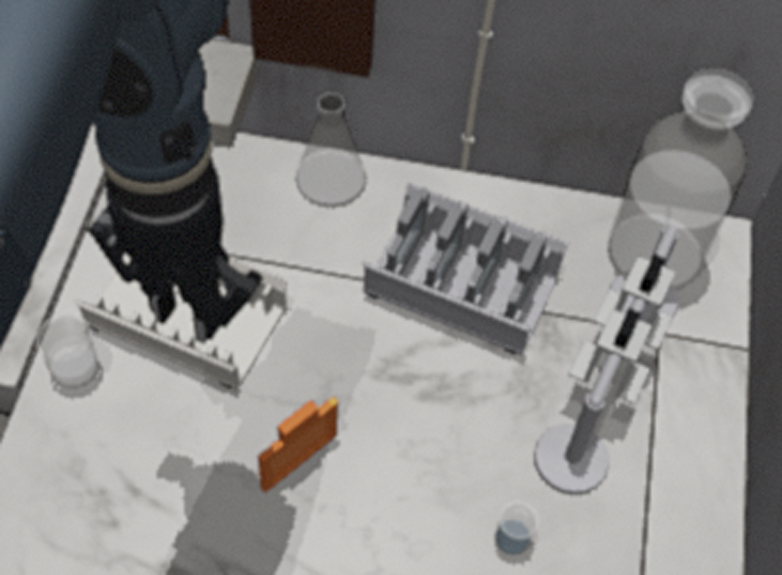

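All four cassettes are seated evenly in the rack, with tab tops level. Both clamps hang astride the bar, and the glassware and the orange look-alike have not moved.

```bash
python3 -c "
from plant import manip
print(manip.hand_in())"
```

```text
the job is handed in; nothing more can be done
None
```

The job is done and handed in at about 45 s: all four cassettes are in the steel rack, one to a slot, and both clamps hang astride the drying bar.

- **Cassettes:** each one stopped on the rack floor at the height I expected, with the tool at about 0.098 m and 11 to 15 N of push. The last pictures show all four upright in their slots.
- **Clamps:** one clamp was knocked about 4 cm aside partway through, so I found it again before gripping it. Both touched down with the tool at 0.159 to 0.161 m, the heights I had worked out for a crown resting on the bar. The last pictures show one leg on each side.
- **Left alone:** the beaker, weighing bottle, flask and orange look-alike stand where they were.
- **One disagreement:** the wrist camera placed the rack about 1.5 mm off in y. I corrected this by comparing the held cassette with the slot in the same picture. No check failed in the end.

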